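# Fish the spacer out of the deep pocket with sprung tongs and press it home on the pin

## Robot

A 7-joint arm with a two-finger parallel gripper is mounted at the origin on the work surface. World frame = base frame: x ahead of the robot, y to its left, z up, the work surface at z = 0. Lengths are in m, angles in rad, forces in N, time in s.
With the tool pointing down it reaches from about 0.4 to 0.9 m from the base axis. Payload 5.5 kg.
Tool frame: the origin (TCP) lies between the finger pads; the fingertips stand 22 mm ahead of it and the grasp point (between the pads) lies 3 mm ahead of it; y points along the fingers, z is the direction in which the jaws open and shut, and the axes are right-handed (so a half turn about y gives the same grasp; the last joint's range is limited). The gripper opens to 85 mm and grips with 20 to 120 N. Pads are 22 mm wide; open, the fingers measure 114 mm over their backs; the gripper's body (76 mm by 85 mm) begins 54 mm behind the grasp point. The pads swing forward as they close: fully open they stand 13 mm farther back than shut.
Start: joints at [-1.009, 0.501, -0.427, 1.55, 0.221, 1.138, -0.21], TCP at [0.191, 0.621, 0.253] pointing down, gripper open.
Joint ranges: [-2.88, 2.88], [-0.31, 2.03], [-1.54, 1.56], [0.2, 2.42], [-1.41, 4.55], [0.19, 2.02], [-2.57, 2.57]. Speed limits (rad/s): [2.57, 2.57, 3.14, 3.14, 3.14, 3.14, 3.14].

## Interface

Orientations are given as a rotation vector (axis times angle).
In Python, from workcell import env gives the robot as it stands. The module is installed in compiled form; this text tells all that it offers.
- The arm moves only by the tool step_arm, never from a script. Its argument "rows" is a list of rows, each a list of 6 numbers: the shift along the tool's x, y, z in mm, then the turn, a rotation vector about the tool's x, y, z in degrees. In form: [[dx, dy, dz, ax, ay, az], ...]. A call has exactly 8 rows; each row is the pose to reach, as a shift and turn from the pose measured when the call began, along the tool's axes at that moment; what a row does not reach only later rows make up. A row lasts 1/12 s, in which the tool goes at most 41.7 mm and 7.16 degrees, less where a joint would pass 70% of its speed; a pose out of reach is approached as far as the arm can. A call with a gripper value outside its range is refused whole. "hand" is the opening, from -1 (shut) to 1 (fully open), set as the call begins (left out, the last holds). The fingers move at their own pace and stop on an object; the grip force is fixed at half the most. Time passes only in rows, so rows that repeat a pose let the fingers close, or fill a call up. It gives the time, the measured TCP pose, the force and the opening at its end, in the units of the state.
- env.state(): the state, without advancing time (a new reading comes with each control period).
- env.grab_frame(name): name is "scene" or "top" or "wrist"; returns (picture, depth): 384x512x3 uint8, red, green, blue; 384x512 float32, m along the optical axis (not along the pixel's ray), 0 where there is no reading.
- env.calibration(name): a dict with "fx", "fy", "cx", "cy" (pixels), "R" (3x3) and "t" (3): a world point X has camera coordinates R X + t; the wrist camera has in their place "T_tool_cam" (4x4, takes a point from camera to tool coordinates, whose origin is the TCP and whose axes are the tool frame's). Camera axes: x right, y down, z forward; pixel columns grow to the right and rows downward; lengths in m; the calibration is good to about 2 mm. A picture is of the moment at which its call begins: read the wrist's pose just before it. calibration takes no time and is no camera call.
- env.sign_off(): hands the job in, once; it reports no verdict.
The state is a dict: "clock": time; "joint_positions": joint angles; "dq": joint speeds; "tau": joint torques, N m; "tool_pos": TCP position; "eef_rot": TCP orientation; "ft_force": force on the tool from outside, world axes, zero at the start; "moment": the same for the moment, N m; "opening": finger opening in m.
Only numpy, scipy, OpenCV 4.12 (cv2) and the standard library are available. Lean on these libraries where they do the work, as an engineer would, in place of code of your own. Each camera call takes 0.05 s, during which the arm holds its last target.

## Task

Take the sprung tongs from their stand, reach down into the narrow pocket of the grey jig block, squeeze the tongs shut on the brass spacer lying at its bottom and lift it out. Slide it over the upright pin on the drilled plate, push it and the stiff red carrier under it down until the carrier is fully home, and keep the tongs' push on it at about 12 N for half a second, never above 25 N. Let the spacer go and put the tongs back upright in the well of their stand; ease the tongs in and out without jamming them, do not touch the spacer with the fingers, and leave the other things alone.

Things in the scene. Friction and masses are not known exactly. Their poses are not given: they have to be found in the camera images.
- tongs_grip (a point): Sprung tongs, 124 mm long, 0.36 kg, in their stand, jaws down. Point midway between the orange pads, 95 mm above the tips, 29 mm below the top; z up the tongs, y is the line along which the legs close. Pads 18 mm wide (x), 36 mm high, 44 mm over their outsides untouched, about 39 mm when held with the jaws open, 34 mm with the spacer gripped. No pose is given while held; can slip under load.
- stand_well (a point): Stand of the tongs: base with an upright well, walls to 60 mm above the table, flared blue mouth to 74 mm. Point: centre of the well's floor, 10 mm above the table, on which the tongs' tips stand. The well is 14.5 mm along x and 37 mm along y: the tongs' y must lie along this y (either way round); the flare catches 5 mm more each side.
- pocket (a point): Jig block, fixed, grey, 110 x 96 mm and 72 mm high, with a pocket outlined in blue in its top. This point is the centre of the pocket's mouth, level with the block's top. The pocket is 19 mm along x, 36 mm along y and 60 mm deep (flat floor 12 mm above the table).
- spacer_mid (a point): The brass spacer: an upright ring, outside 16 mm, bore 9 mm, height 12 mm, about 15 g, lying flat on the pocket's floor, not always in the middle. This point is its centre, half-way up; z is the ring's axis.
- pin_axis (a point): Drilled metal plate (130 x 130 x 16 mm, fixed) with an upright steel pin (6 mm, pointed) in its middle. Point: on the plate's upper face, on the pin's axis. Pin and red carrier are shimmed: their common height differs by up to 9 mm up or down each time and is not in this reading; feel for it. Nominally above this point: pin tip 37 mm, top of raised carrier 32 mm, of carrier fully home 26 mm.
- carrier (a joint): The red disc, 28 mm across and 6 mm thick, around the pin, on which the spacer comes to rest: how far it has been pushed down, m, 0 raised, 0.006 fully home on its hard stop. It slides stiffly (about 5 N) and stays where it is left.
- plate: The same drilled plate; origin at the centre of its underside on the table; it carries the pin and carrier.
- jig: The same jig block; origin at the centre of its underside on the table.
- tongs: The same tongs; origin between the jaw tips. Legs move straight inwards, up to 6 mm each, sprung at 3 N per mm. Each jaw: steel, 12 mm wide (x), 4 mm thick; untouched 26 mm apart inside, 34 mm outside (legs too, up to the pads, which begin 76 mm above the tips). 9 mm above the tips each jaw has a step 6 mm inwards, which comes down on top of a part between the jaws and pushes on it.
- spacer: The same spacer; origin at the centre of its underside.
- driver: Bystander: a black-handled screwdriver lying on the table.
- oil: Bystander: a small white bottle, 40 mm across, 90 mm high; origin at its foot.
- wrench: Bystander: a steel wrench lying on the table.
- tin: Bystander: a tin, 56 mm across, 60 mm high; origin at its foot.
Mind the look-alikes: they are no part of the job. What is shaped like the part that bears stand_well but green or turquoise is not meant.

How it is judged:
By the outcome, as a careful person would: the job done as asked, in the order asked, and still so for the second after the job is handed in, with the robot touching nothing.
It also fails if it takes over 72 s, if anything falls off the work surface, if the arm or the gripper's body presses on something with over 40 N, if the wrist force passes 120 N, or if a joint passes its speed limit or range.

## Working session

There is one attempt and no reset: what is moved stays moved. The work goes in short steps, Python scripts to look and compute and a tool call to move; the robot and the scene stay as the last step left them, time stands still between calls to the robot, and variables do not carry over. Pictures are saved under pics/ and viewed, and the job is handed in when it is done.

Besides the shell and the picture viewer there is one more tool, called after "Request:" as name(argument=value, ...) on one line, values as JSON. step_arm: Moves the arm, as the interface text tells. Its arguments: {"type":"object","properties":{"rows":{"type":"array"},"hand":{"type":"number"}},"required":["rows"]}

```bash
mkdir -p pics; ls; python3 - <<'E'
from workcell import env
import cv2, numpy as np
print(env.state())
for n in ("scene","top","wrist"):
    s=env.state()
    p,d=env.grab_frame(n)
    cv2.imwrite(f"pics/{n}0.png",p[:,:,::-1]); np.savez(f"{n}0.npz",p=p,d=d,tp=s['tool_pos'],tr=s['eef_rot'])
    print(n,env.calibration(n))
E
```

```text
pics
{'clock': 0.0, 'joint_positions': array([-1.0087786 ,  0.50189699, -0.42679035,  1.55145378,  0.2208254 ,
        1.13828661, -0.21031652]), 'dq': array([-0.00137622,  0.00248236,  0.00141936, -0.00119538, -0.000163  ,
       -0.00016081, -0.00048123]), 'tau': array([-3.36531039e-04, -5.69504607e+01, -5.81639037e+00, -2.80945766e+01,
        1.05789799e-02,  1.14159146e-02, -6.54776287e-06]), 'tool_pos': array([0.19121137, 0.62055737, 0.25222684]), 'eef_rot': array([-1.55999931,  0.23483505, -0.23427963]), 'ft_force': array([-0.30157186,  0.94997502, -0.21733392]), 'moment': array([-0.00948898,  0.05338734,  0.02624415]), 'opening': 0.08544013994528302}
scene {'fx': 369.2502887001965, 'fy': 369.2502887001965, 'cx': 258.16232457067315, 'cy': 197.32241326830106, 'R': array([[ 0.33947757,  0.94058985,  0.00676159],
       [ 0.63765536, -0.22484605, -0.7367767 ],
       [-0.69148436,  0.25443072, -0.67610234]]), 't': array([-0.17899344, -0.28728268,  1.58222386])}
top {'fx': 471.40424901958914, 'fy': 471.40424901958914, 'cx': 255.90245425818418, 'cy': 191.16407075558962, 'R': array([[ 0.01549607, -0.99986937,  0.00459518],
       [-0.98397792, -0.01606583, -0.17756502],
       [ 0.17761565, -0.00177   , -0.98409834]]), 't': array([-0.01338115,  0.54758352,  1.63163986])}
wrist {'fx': 333.28717092021543, 'fy': 333.28717092021543, 'cx': 252.32830899226767, 'cy': 183.84122027453867, 'T_tool_cam': array([[-2.47822847e-05,  9.60054595e-01,  2.79812747e-01,
        -6.93105844e-02],
       [ 4.53604217e-04, -2.79812707e-01,  9.60054500e-01,
        -1.19855397e-01],
       [ 9.99999897e-01,  1.50716586e-04, -4.28550415e-04,
         7.51268558e-04],
       [ 0.00000000e+00,  0.00000000e+00,  0.00000000e+00,
         1.00000000e+00]])}
```

View pics/scene0.png

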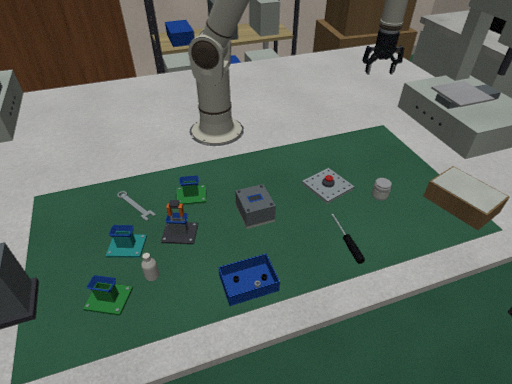

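View pics/top0.png

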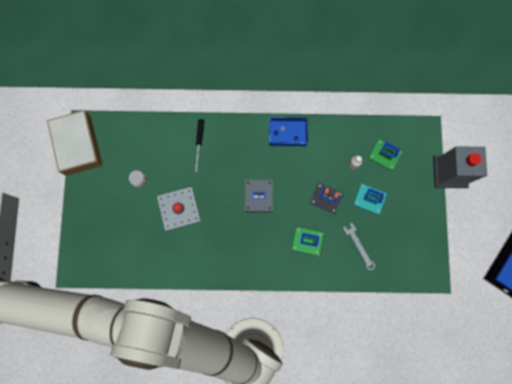

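View pics/wrist0.png

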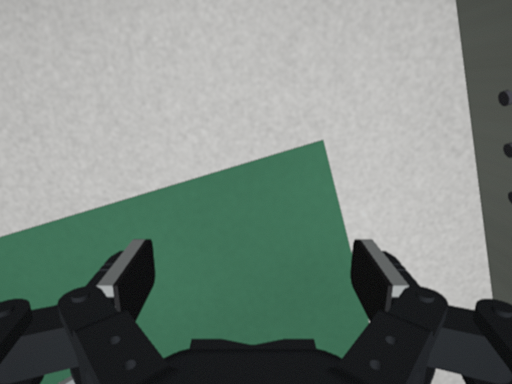

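The scene picture shows tongs with orange pads on the dark stand at (178,212). Look-alike stands are green at (190,187), turquoise at (124,238) and green at (103,290). In the top view the tongs' stand is at (326,197), the jig at (259,196) and the plate at (178,209).

```bash
cat > h.py <<'E'
import numpy as np, cv2
from scipy.spatial.transform import Rotation as Ro
from workcell import env
def load(f): z=np.load(f); return z['p'],z['d'],z['tp'],z['tr']
def cam(n,tp=None,tr=None):
    c=env.calibration(n); K=(c['fx'],c['fy'],c['cx'],c['cy'])
    if n=='wrist':
        T=np.eye(4);T[:3,:3]=Ro.from_rotvec(tr).as_matrix();T[:3,3]=tp
        M=T@c['T_tool_cam']; return K,M[:3,:3],M[:3,3]
    return K,c['R'].T,-c['R'].T@c['t']
def ray(C,u,v,z):
    K,R,o=C; d=R@np.array([(u-K[2])/K[0],(v-K[3])/K[1],1.]); return o+d*(z-o[2])/d[2]
def cloud(C,d):
    K,R,o=C; v,u=np.mgrid[:d.shape[0],:d.shape[1]]
    P=np.stack([(u-K[2])/K[0]*d,(v-K[3])/K[1]*d,d],-1)
    return P@R.T+o
def proj(C,X):
    K,R,o=C; p=R.T@(np.asarray(X)-o); return np.array([K[0]*p[0]/p[2]+K[2],K[1]*p[1]/p[2]+K[3]])
def grab(n,name):
    s=env.state(); p,d=env.grab_frame(n)
    cv2.imwrite(f"pics/{name}.png",p[:,:,::-1]); np.savez(f"{name}.npz",p=p,d=d,tp=s['tool_pos'],tr=s['eef_rot']); return p,d,s
def crop(name,u0,v0,u1,v1,k):
    p=cv2.imread(f"pics/{name}.png")[v0:v1,u0:u1]; cv2.imwrite(f"pics/{name}_c{u0}_{v0}.png",cv2.resize(p,None,fx=k,fy=k,interpolation=cv2.INTER_CUBIC))
E
python3 - <<'E'
from h import *
crop("top0",130,140,400,260,3)
a=cv2.imread("pics/scene0.png")[165:315,80:280]
cv2.imwrite("pics/scene0_c.png",cv2.resize(a,None,fx=4,fy=4,interpolation=cv2.INTER_CUBIC))
p,d,_,_=load("top0.npz"); C=cam("top"); X=cloud(C,d)
hsv=cv2.cvtColor(p,cv2.COLOR_RGB2HSV)
def rep(n,m):
    k,l,st,c=cv2.connectedComponentsWithStats(m.astype(np.uint8))
    for i in range(1,k):
        if st[i,4]>5: print(n,c[i].round(1),st[i,4],np.median(X[l==i],0).round(3),X[l==i][:,2].max().round(3))
h,s,v=hsv[...,0],hsv[...,1],hsv[...,2]
rep('orange',(h>8)&(h<22)&(s>150)&(v>100))
rep('red',((h<8)|(h>172))&(s>150)&(v>80))
rep('blue',(h>100)&(h<130)&(s>120)&(v>50))
print([ (uv,X[uv[1],uv[0]].round(3)) for uv in [(259,180),(245,182),(272,182),(246,211),(272,211),(326,197),(178,209),(160,195)]])
E
```

```text
orange [326.4 191. ] 13 [ 0.539 -0.244  0.122] 0.128
orange [335.5 194.5] 8 [ 0.527 -0.275  0.122] 0.127
red [473.8 158.8] 130 [ 0.637 -0.715  0.209] 1.703
red [177.  207.2] 45 [0.487 0.274 0.041] 0.052
blue [287.5 131.2] 1070 [ 0.785 -0.119  0.004] 1.703
blue [390.7 149.1] 125 [ 0.707 -0.487  0.07 ] 0.085
blue [326.8 196.7] 84 [ 0.525 -0.248  0.069] 1.703
blue [374.3 195.5] 133 [ 0.537 -0.422  0.071] 1.703
blue [259.4 193. ] 48 [ 0.54  -0.021  0.069] 0.077
blue [309.7 238.9] 98 [ 0.383 -0.194  0.071] 0.086
blue [505.7 273.4] 356 [ 0.268 -0.844  0.11 ] 1.703
[((259, 180), array([ 0.585, -0.015,  0.068])), ((245, 182), array([0.576, 0.034, 0.071])), ((272, 182), array([ 0.592, -0.063,  0.002])), ((246, 211), array([0.474, 0.029, 0.063])), ((272, 211), array([ 0.484, -0.065, -0.001])), ((326, 197), array([ 0.529, -0.253,  0.058])), ((178, 209), array([0.481, 0.272, 0.036])), ((160, 195), array([0.534, 0.343, 0.015]))]
```

View pics/top0_c130_140.png

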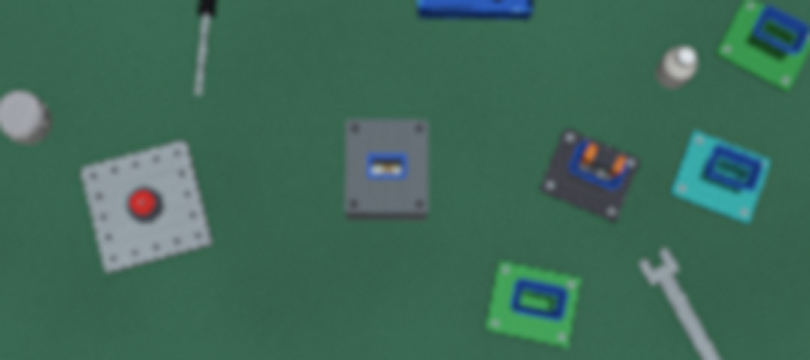

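View pics/scene0_c.png

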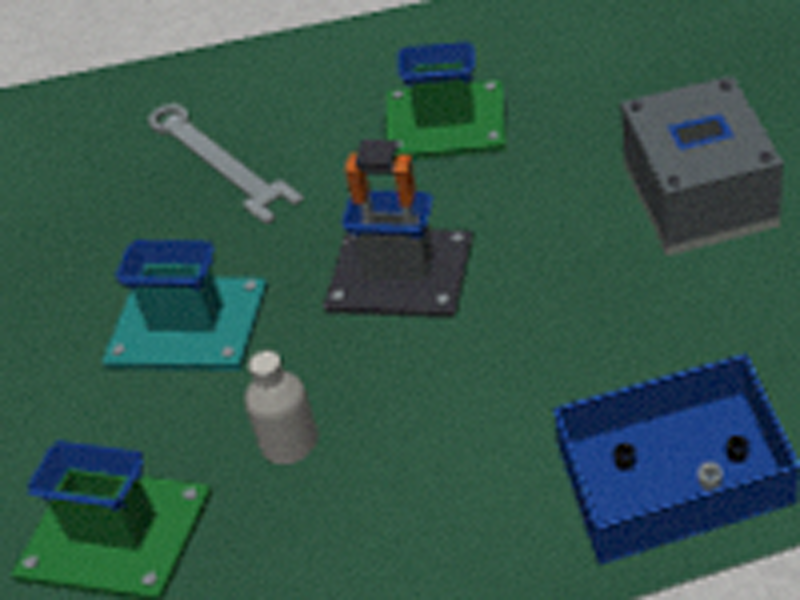

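```bash
cat >> h.py <<'E'
def Rdown(ang):
    "tool y down, tool z horizontal at world angle ang(deg)"
    z=np.array([np.cos(np.radians(ang)),np.sin(np.radians(ang)),0]); y=np.array([0,0,-1.]); return np.stack([np.cross(y,z),y,z],1)
def plan(p,R=None,ang=None):
    s=env.state(); R0=Ro.from_rotvec(s['eef_rot']).as_matrix()
    if ang is not None: R=Rdown(ang)
    if R is None: R=R0
    sh=R0.T@(np.asarray(p)-s['tool_pos'])*1000; tw=np.degrees(Ro.from_matrix(R0.T@R).as_rotvec())
    print('shift',sh.round(2),'turn',tw.round(2),'n',np.abs(np.linalg.norm(sh)).round(1))
def st():
    s=env.state(); R=Ro.from_rotvec(s['eef_rot']).as_matrix()
    print('t',round(s['clock'],2),'p',(s['tool_pos']*1000).round(1),'zang',np.degrees(np.arctan2(R[1,2],R[0,2])).round(2),'ydown',R[:,1].round(4),'F',s['ft_force'].round(1),'M',s['moment'].round(2),'op',round(s['opening']*1000,1),'q',s['joint_positions'].round(2)); return s
E
python3 - <<'E'
from h import *
s=st(); R=Ro.from_rotvec(s['eef_rot']).as_matrix(); print(R.round(3))
# z angles: tongs
t=np.array([0.539-0.527,-0.244+0.275]); print('tongs ang',np.degrees(np.arctan2(t[1],t[0])))
plan([0.48,0.27,0.30],ang=90)
plan([0.48,0.27,0.30],ang=-90)
# wrist camera offset in world at ang 90
print(Rdown(90)@env.calibration('wrist')['T_tool_cam'][:3,3], Rdown(90)@env.calibration('wrist')['T_tool_cam'][:3,2])
E
```

```text
t 0.15 p [191.2 620.7 252.5] zang 72.88 ydown [-5.0e-04 -1.4e-03 -1.0e+00] F [0.1 0.2 0. ] M [-0.    0.    0.02] op 85.3 q [-1.01  0.5  -0.43  1.55  0.22  1.14 -0.21]
[[ 0.956 -0.001  0.294]
 [-0.294 -0.001  0.956]
 [-0.    -1.    -0.002]]
tongs ang 68.83874018317172
shift [ 379.19  -47.15 -250.26] turn [  0.09 -17.12  -0.02] n 456.8
shift [ 379.19  -47.15 -250.26] turn [2.0000e-02 1.6288e+02 1.2000e-01] n 456.8
[-0.06931058  0.00075127  0.1198554 ] [ 2.79812747e-01 -4.28550415e-04 -9.60054500e-01]
```

```bash
python3 - <<'E'
from h import *
plan([0.43,0.27,0.25],ang=90)
E
```

```text
shift [ 331.41    2.88 -264.9 ] turn [  0.09 -17.12  -0.02] n 424.3
```

Request:
step_arm(rows=[[40,0,-32,0,-3,0],[80,0,-64,0,-6,0],[120,0,-96,0,-9,0],[160,0,-128,0,-12,0],[200,0,-160,0,-15,0],[240,0,-192,0,-17,0],[280,0,-224,0,-17,0],[300,3,-240,0,-17,0]])

```text
clock: 0.82
tool_pos: [0.3793, 0.3435, 0.2516]
eef_rot: [-1.572, 0.002, -0.001]
ft_force: [0.9, 0.6, 0.5]
opening: 0.0853
```

```bash
python3 - <<'E'
from h import *
st(); grab('wrist','w1'); plan([0.43,0.27,0.25],ang=90)
E
```

```text
t 0.82 p [379.3 343.5 251.6] zang 89.89 ydown [-1.0e-04 -1.3e-03 -1.0e+00] F [0.9 0.6 0.5] M [ 0.02 -0.04  0.03] op 85.3 q [-0.44  0.25 -0.41  1.9   0.12  1.02  0.67]
shift [ 45.36   1.27 -63.94] turn [ 0.44 -0.74  0.1 ] n 78.4
```

View pics/w1.png

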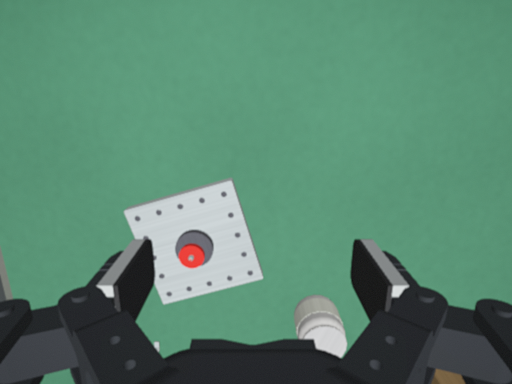

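The plate shows at (193,242) with the red carrier at (191,256) and the pin tip at about (190,258). I'll centre it.

Request:
step_arm(rows=[[20,1,-30,0,0,0],[45,1,-64,0,0,0],[45,1,-64,0,0,0],[45,1,-64,0,0,0],[45,1,-64,0,0,0],[45,1,-64,0,0,0],[45,1,-64,0,0,0],[45,1,-64,0,0,0]])

```text
clock: 1.53
tool_pos: [0.4287, 0.2714, 0.2503]
eef_rot: [-1.578, 0.007, -0.009]
ft_force: [0.2, 0.0, -0.2]
opening: 0.0856
```

```bash
python3 - <<'E'
from h import *
st(); grab('wrist','w2'); plan([0.49,-0.015,0.25],ang=90); crop('w2',130,100,380,330,3)
E
```

```text
t 1.53 p [428.7 271.4 250.3] zang 89.42 ydown [ 0.0015 -0.0074 -1.    ] F [ 0.2  0.  -0.2] M [0.   0.04 0.02] op 85.6 q [-0.32  0.24 -0.35  1.91  0.1   1.02  0.85]
shift [  64.13    2.49 -285.49] turn [ 0.43 -0.6   0.09] n 292.6
```

View pics/w2_c130_100.png

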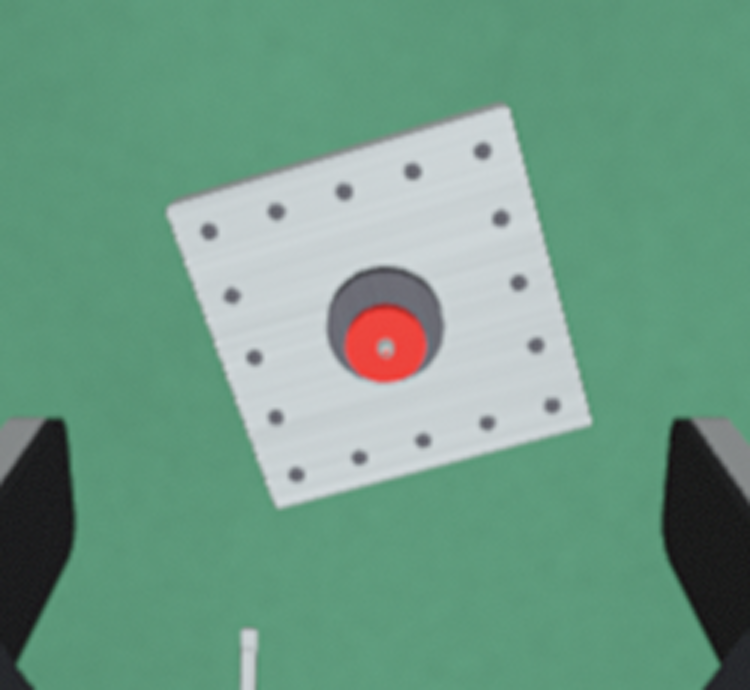

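The plate fills the crop and its corners are clear. The carrier is at crop (386,344) and the pin at crop (386,347). On to the jig.

Request:
step_arm(rows=[[8,1,-36,0,0,0],[16,1,-72,0,0,0],[24,2,-108,0,0,0],[32,2,-144,0,0,0],[40,2,-180,0,0,0],[48,2,-216,0,0,0],[56,2,-252,0,0,0],[64,2,-285,0,0,0]])

```text
clock: 2.25
tool_pos: [0.49, -0.0161, 0.2507]
eef_rot: [-1.579, 0.006, -0.009]
ft_force: [-0.4, -0.3, 0.4]
opening: 0.0852
```

Request:
step_arm(rows=[[0,0,-8,0,0,0],[0,0,-8,0,0,0],[0,0,-8,0,0,0],[0,0,-8,0,0,0],[0,0,-8,0,0,0],[0,0,-8,0,0,0],[0,0,-8,0,0,0],[0,0,-8,0,0,0]])

```text
clock: 2.92
tool_pos: [0.4898, -0.0233, 0.2508]
eef_rot: [-1.578, 0.005, -0.008]
ft_force: [-0.4, 0.2, 0.2]
opening: 0.0852
```

```bash
python3 - <<'E'
from h import *
st(); p,d,s=grab('wrist','w3'); plan([0.49,-0.25,0.25],ang=69)
crop('w3',130,100,380,330,3)
p,d,tp,tr=load('w2.npz'); C=cam('wrist',tp,tr); X=cloud(C,d)
hsv=cv2.cvtColor(p,cv2.COLOR_RGB2HSV)
g=((hsv[...,1]<60)&(hsv[...,2]>150)).astype(np.uint8); g[:,:185]=0; g[:,330:]=0
c=max(cv2.findContours(g,cv2.RETR_EXTERNAL,cv2.CHAIN_APPROX_NONE)[0],key=cv2.contourArea)
a=cv2.approxPolyDP(c,8,True)[:,0]; W=np.array([ray(C,u,v,0.016) for u,v in a]); print(a,W.round(4),W.mean(0))
# plate depth cal
print('plate z',np.median(X[...,2][g>0]))
r=(((hsv[...,0]<8)|(hsv[...,0]>172))&(hsv[...,1]>150)).astype(np.uint8); r[:, :200]=0;r[:,330:]=0
c=max(cv2.findContours(r,cv2.RETR_EXTERNAL,cv2.CHAIN_APPROX_NONE)[0],key=cv2.contourArea)
e=cv2.fitEllipse(c); print('red',e, 'z',np.median(X[...,2][r>0])); 
for z in (.039,.048,.057): print(ray(C,*e[0],z))
dk=((hsv[...,1]<90)&(hsv[...,2]<130)).astype(np.uint8); dk[:,:236]=0;dk[:,282:]=0;dk[:180]=0;dk[235:]=0
c=np.vstack([c, *cv2.findContours(dk,cv2.RETR_EXTERNAL,cv2.CHAIN_APPROX_NONE)[0]]);e=cv2.fitEllipse(cv2.convexHull(c)); print('ring',e,ray(C,*e[0],.016))
E
```

```text
t 2.92 p [489.8 -23.3 250.8] zang 89.52 ydown [ 0.0019 -0.0077 -1.    ] F [-0.4  0.2  0.2] M [0.01 0.06 0.01] op 85.2 q [ 0.11  0.19 -0.14  1.95  0.04  1.    1.51]
shift [   2.14    2.56 -226.48] turn [ 0.41 20.49  0.2 ] n 226.5
[[299 135]
 [185 169]
 [222 269]
 [327 240]] [[0.4095 0.3194 0.016 ]
 [0.4456 0.1959 0.016 ]
 [0.5691 0.232  0.016 ]
 [0.5318 0.3555 0.016 ]] [0.4889953  0.27568126 0.016     ]
plate z 0.01507905254946576
red ((258.1507568359375, 213.9781494140625), (24.50712013244629, 25.411094665527344), 85.84955596923828) z 0.04109268269886546
[0.48978898 0.27547531 0.039     ]
[0.48624334 0.27541266 0.048     ]
[0.48269771 0.27535    0.057     ]
ring ((257.85675048828125, 207.4513397216797), (37.522743225097656, 37.82372283935547), 100.42437744140625) [0.49095185 0.27534434 0.016     ]
```

View pics/w3_c130_100.png

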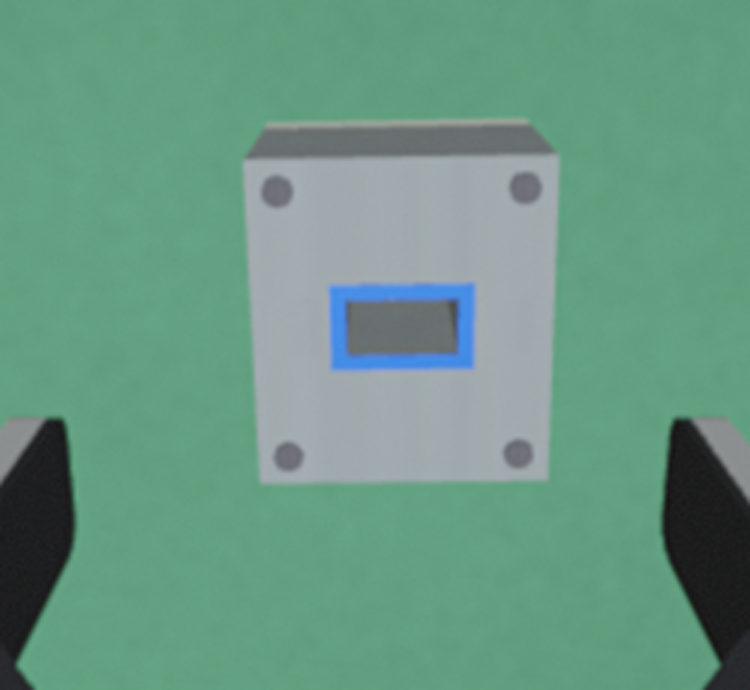

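The pocket is at crop (402,327), but from this angle the spacer is hidden in it. I'll put the camera straight above.

Request:
step_arm(rows=[[20,0,0,0,0,0],[45,0,3,0.2,0,0],[70,0,6,0.4,0.4,0],[95,0,8,0.4,0.4,0.1],[110,0,8,0.4,0.4,0.1],[110,0,8,0.4,0.4,0.1],[110,0,8,0.4,0.4,0.1],[110,0,8,0.4,0.4,0.1]])

```text
clock: 3.63
tool_pos: [0.5989, -0.0165, 0.2506]
eef_rot: [-1.572, 0.013, -0.011]
ft_force: [-0.1, -1.0, 0.1]
opening: 0.0852
```

```bash
python3 - <<'E'
from h import *
st(); p,d,s=grab('wrist','w4'); plan([0.53,-0.255,0.25],ang=69)
crop('w4',150,180,350,340,4)
p,d,tp,tr=load('w3.npz'); C=cam('wrist',tp,tr); X=cloud(C,d)
hsv=cv2.cvtColor(p,cv2.COLOR_RGB2HSV)
def blue(p):
    hsv=cv2.cvtColor(p,cv2.COLOR_RGB2HSV); return ((hsv[...,0]>98)&(hsv[...,0]<125)&(hsv[...,1]>120)&(hsv[...,2]>90)).astype(np.uint8)
for f in ('w3.npz','w4.npz'):
    p,d,tp,tr=load(f); C=cam('wrist',tp,tr); X=cloud(C,d)
    b=blue(p); c=max(cv2.findContours(b,cv2.RETR_EXTERNAL,cv2.CHAIN_APPROX_NONE)[0],key=cv2.contourArea)
    W=np.array([ray(C,u,v,.072)[:2] for u,v in c[:,0]],np.float32); print(f,cv2.minAreaRect(W*1000), 'depth z',np.median(X[...,2][b>0]))
E
```

```text
t 3.63 p [598.9 -16.5 250.6] zang 89.1 ydown [-1.1e-03 -8.0e-04 -1.0e+00] F [-0.1 -1.   0.1] M [ 0.01  0.02 -0.01] op 85.2 q [ 0.09  0.38 -0.13  1.69  0.06  1.07  1.49]
shift [ -65.01    1.02 -239.53] turn [ 0.06 20.1  -0.04] n 248.2
w3.npz ((379.3256530761719, -191.1776123046875), (66.56031036376953, 41.255985260009766), 78.91667175292969) depth z 0.07042087334469968
w4.npz ((750.0035400390625, -93.39512634277344), (99.87619018554688, 113.22734069824219), 89.13690948486328) depth z 0.011789360905379853
```

View pics/w4_c150_180.png

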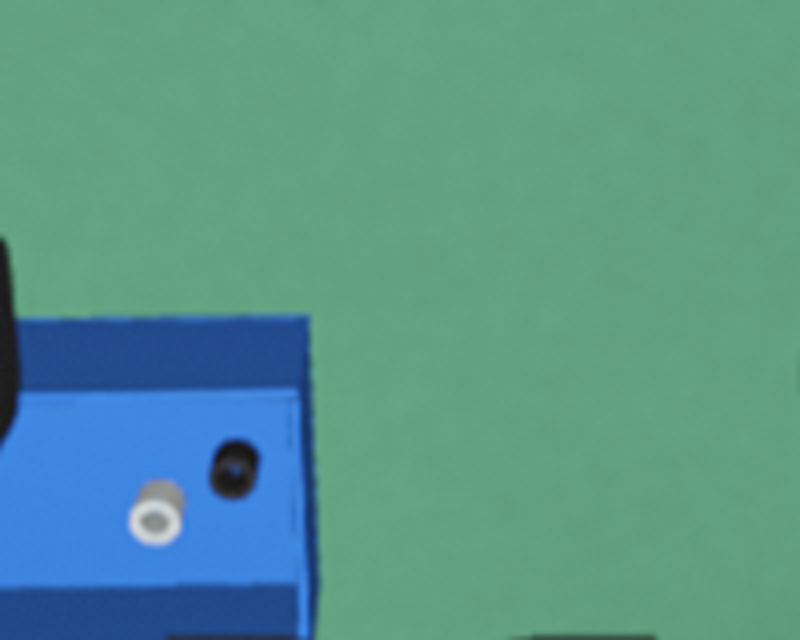

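The crop missed it, because image-down is +x. Straight below the camera is near row 87.

```bash
python3 - <<'E'
from h import *
crop('w4',170,20,330,140,5)
for f,sl in (('w3.npz',(slice(150,270),slice(200,320))),('w4.npz',(slice(20,150),slice(170,330)))):
    p,d,tp,tr=load(f); C=cam('wrist',tp,tr); X=cloud(C,d)
    hsv=cv2.cvtColor(p,cv2.COLOR_RGB2HSV); b0=((hsv[...,0]>98)&(hsv[...,0]<125)&(hsv[...,1]>120)&(hsv[...,2]>60)).astype(np.uint8)
    b=np.zeros_like(b0); b[sl]=b0[sl]
    c=max(cv2.findContours(b,cv2.RETR_EXTERNAL,cv2.CHAIN_APPROX_NONE)[0],key=cv2.contourArea)
    W=np.array([ray(C,u,v,.072)[:2] for u,v in c[:,0]],np.float32); print(f,cv2.boundingRect(c),cv2.minAreaRect(W*1000), 'depth z',np.median(X[...,2][b>0]))
E
```

```text
w3.npz (240, 195, 48, 28) ((532.72900390625, -14.138715744018555), (45.23002624511719, 27.455923080444336), 89.7120590209961) depth z 0.07132899270367332
w4.npz (227, 74, 54, 35) ((533.0739135742188, -14.224466323852539), (28.27543067932129, 45.24274444580078), 0.4242660105228424) depth z 0.07146389916817747
```

View pics/w4_c170_20.png

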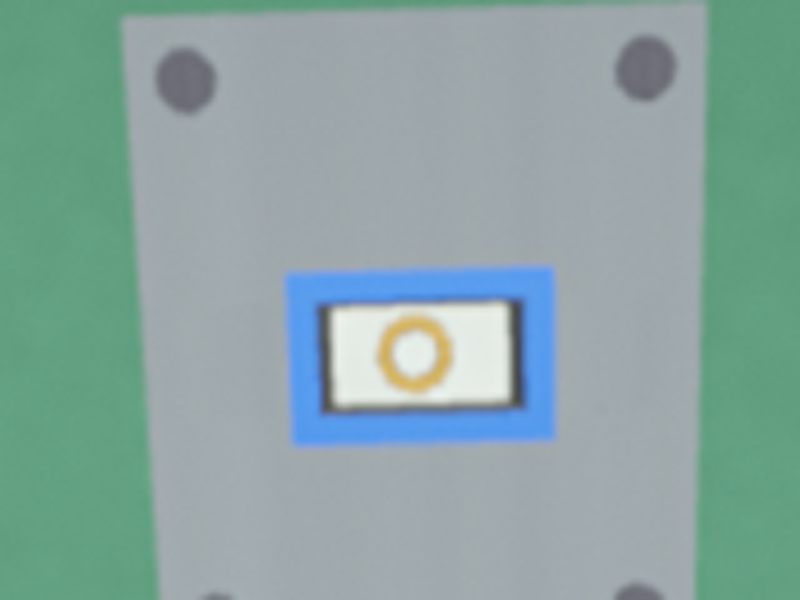

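In the crop, the pocket's blue rim spans (287–555, 268–445). The brass ring at crop (415,355) is full pixel (253,91), slightly left of centre. Now the tongs.

```bash
python3 - <<'E'
from h import *
p,d,tp,tr=load('w4.npz'); C=cam('wrist',tp,tr)
hsv=cv2.cvtColor(p,cv2.COLOR_RGB2HSV)
m=((hsv[...,0]>10)&(hsv[...,0]<32)&(hsv[...,1]>60)).astype(np.uint8);b=np.zeros_like(m);b[78:106,230:278]=m[78:106,230:278]
c=np.vstack(cv2.findContours(b,cv2.RETR_EXTERNAL,cv2.CHAIN_APPROX_NONE)[0]); e=cv2.fitEllipse(cv2.convexHull(c)); print(e,ray(C,*e[0],.024), [ray(C,e[0][0]-8,e[0][1],.024)-ray(C,e[0][0]+8,e[0][1],.024)])
print(proj(C,[.533,-.0142,.012]))
plan([0.50,-0.255,0.28],ang=69)
E
```

```text
((252.4181365966797, 90.26441955566406), (14.058879852294922, 14.702077865600586), 169.26980590820312) [ 0.53284925 -0.01543438  0.024     ] [array([-0.00025161, -0.01601345,  0.        ])]
[253.62297202  90.29229213]
shift [ -95.03  -28.95 -240.03] turn [ 0.06 20.1  -0.04] n 259.8
```

Request:
step_arm(rows=[[-12,-4,-32,0,3,0],[-24,-8,-64,0,6,0],[-36,-12,-96,0,9,0],[-48,-16,-128,0,12,0],[-60,-20,-160,0,15,0],[-72,-24,-192,0,18,0],[-84,-28,-224,0,20,0],[-95,-29,-240,0,20,0]])

```text
clock: 4.35
tool_pos: [0.4975, -0.2596, 0.2813]
eef_rot: [-1.554, 0.291, -0.292]
ft_force: [0.0, -1.2, 0.4]
opening: 0.0851
```

Request:
step_arm(rows=[[0,0,0,0,0,0],[0,0,0,0,0,0],[0,0,0,0,0,0],[0,0,0,0,0,0],[0,0,0,0,0,0],[0,0,0,0,0,0],[0,0,0,0,0,0],[0,0,0,0,0,0]])

```text
clock: 5.02
tool_pos: [0.4979, -0.259, 0.2811]
eef_rot: [-1.554, 0.291, -0.291]
ft_force: [0.1, -0.3, -0.8]
opening: 0.0852
```

```bash
python3 - <<'E'
from h import *
st(); p,d,s=grab('wrist','w5')
crop('w5',130,60,390,255,3)
E
```

```text
t 5.02 p [ 497.9 -259.   281.1] zang 68.76 ydown [-1.0e-04 -3.3e-03 -1.0e+00] F [ 0.1 -0.3 -0.8] M [0.   0.02 0.02] op 85.2 q [ 0.4   0.28  0.04  1.76 -0.01  1.1   1.64]
```

View pics/w5_c130_60.png

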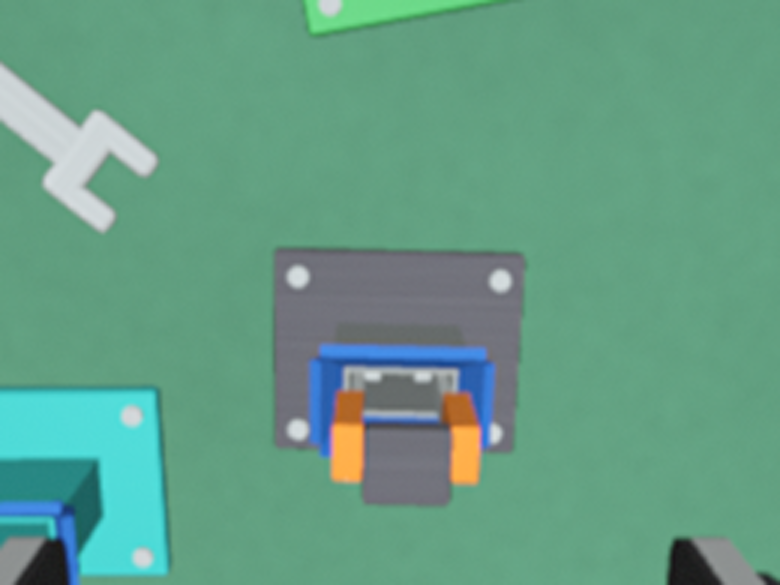

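The tongs with orange pads stand in the dark-grey stand at crop (400,400), full pixel (263,193). The turquoise stand at lower left and the green one at the top are look-alikes. A vertical view next will fix the pose.

Request:
step_arm(rows=[[30,0,0,0,0,0],[60,0,3,0,0,0],[90,-3,3,0.2,0,0],[105,-3,3,0.2,0,0],[105,-3,3,0.2,0,0],[105,-3,3,0.2,0,0],[105,-3,3,0.2,0,0],[105,-3,3,0.2,0,0]])

```text
clock: 5.73
tool_pos: [0.5956, -0.2942, 0.2842]
eef_rot: [-1.551, 0.291, -0.292]
ft_force: [-0.2, -0.5, -0.3]
opening: 0.085
```

```bash
python3 - <<'E'
from h import *
st(); p,d,s=grab('wrist','w6')
crop('w6',170,20,350,155,4)
for f in ('w5.npz','w6.npz'):
    p,d,tp,tr=load(f); C=cam('wrist',tp,tr); X=cloud(C,d); R=Ro.from_rotvec(tr).as_matrix()
    hsv=cv2.cvtColor(p,cv2.COLOR_RGB2HSV); h,s,v=cv2.split(hsv)
    m=((h>8)&(h<24)&(s>140)&(v>215)).astype(np.uint8)
    k,l,stt,c=cv2.connectedComponentsWithStats(m)
    for i in range(1,k):
        if stt[i,4]>40: print(f,'pad',stt[i],c[i].round(1),ray(C,*c[i],.122).round(4),np.median(X[l==i],0).round(4))
E
```

```text
t 5.73 p [ 595.6 -294.2  284.2] zang 68.72 ydown [ 4.e-04  2.e-04 -1.e+00] F [-0.2 -0.5 -0.3] M [ 0.01  0.   -0.03] op 85.0 q [ 0.39  0.47  0.04  1.49 -0.02  1.18  1.63]
w5.npz pad [241 201  10  19 178] [245.6 210. ] [ 0.5298 -0.2776  0.122 ] [ 0.5304 -0.2777  0.1211]
w5.npz pad [281 202   9  19 153] [284.5 211. ] [ 0.5432 -0.2455  0.122 ] [ 0.5436 -0.2455  0.121 ]
w6.npz pad [236  80  10  22 217] [240.6  90.5] [ 0.5306 -0.2783  0.122 ] [ 0.5305 -0.2783  0.1212]
w6.npz pad [279  80  10  23 200] [283.8  91.3] [ 0.544  -0.2457  0.122 ] [ 0.5441 -0.2457  0.1212]
```

View pics/w6_c170_20.png

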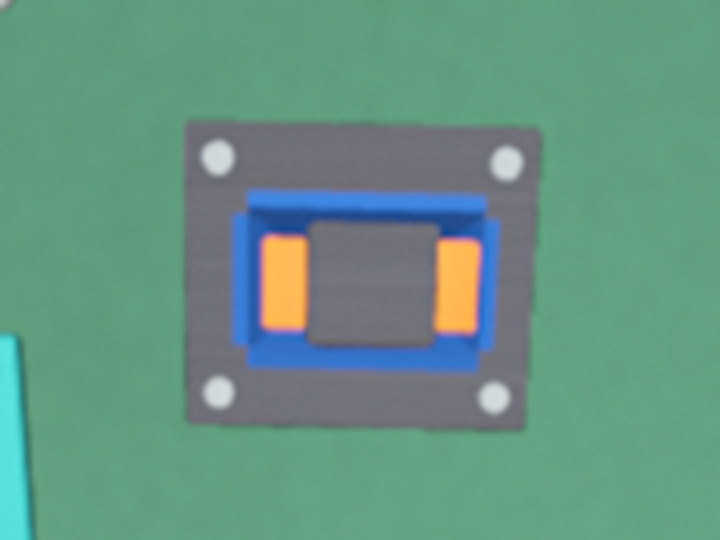

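The view from above shows the pads at full px (241,90) and (284,91), the blue flare around them and four base rivets. I'll compute the stand pose from the rivets and the rim.

```bash
python3 - <<'E'
from h import *
for f,roi in (('w5.npz',(slice(135,215),slice(215,310))),('w6.npz',(slice(40,135),slice(210,310)))):
    p,d,tp,tr=load(f); C=cam('wrist',tp,tr); X=cloud(C,d)
    hsv=cv2.cvtColor(p,cv2.COLOR_RGB2HSV); h,s,v=cv2.split(hsv)
    def M(m): b=np.zeros(m.shape,np.uint8); b[roi]=m[roi]; return b
    m=M((s<40)&(v>175)); k,l,stt,c=cv2.connectedComponentsWithStats(m)
    r=[]
    for i in range(1,k):
        if stt[i,4]>25:
            w=ray(C,*c[i],.010); r.append(w); print(f,'rivet',c[i].round(1),stt[i,4],w.round(4),np.median(X[l==i],0).round(4))
    if len(r)==4: print('mean',np.mean(r,0))
    b=M((h>98)&(h<125)&(s>120)&(v>50)); zz=X[...,2][b>0]; 
    # rim points by depth
    rim=(b>0)&(abs(X[...,2]-.074)<.003)
    W=X[rim][:,:2].astype(np.float32)
    cc=np.vstack(cv2.findContours(b,cv2.RETR_EXTERNAL,cv2.CHAIN_APPROX_NONE)[0])
    W2=np.array([ray(C,u,v,.074)[:2] for u,v in cc[:,0]],np.float32)
    print(f,'z',np.percentile(zz,[5,50,95,99]).round(4),cv2.minAreaRect(W2*1000),cv2.minAreaRect(W*1000))
E
```

```text
w5.npz rivet [228.9 151.9] 39 [ 0.4927 -0.2871  0.01  ] [ 0.4926 -0.2871  0.0109]
w5.npz rivet [296.3 153. ] 40 [ 0.523  -0.2128  0.01  ] [ 0.5227 -0.2128  0.011 ]
w5.npz rivet [254.8 183.9] 33 [ 0.5408 -0.2726  0.01  ] [ 0.5293 -0.2711  0.0581]
w5.npz rivet [229.  202.8] 37 [ 0.5521 -0.3114  0.01  ] [ 0.5517 -0.311   0.011 ]
mean [ 0.5271569  -0.27095772  0.01      ]
w5.npz z [0.0604 0.0717 0.0743 0.1269] ((535.8345336914062, -261.53424072265625), (62.92516326904297, 38.97359848022461), 68.81845092773438) ((536.2457275390625, -261.1481628417969), (62.47987747192383, 39.55777359008789), 69.56648254394531)
w6.npz rivet [224.   58.9] 48 [ 0.4923 -0.2869  0.01  ] [ 0.4924 -0.2868  0.0112]
w6.npz rivet [296.1  60.4] 46 [ 0.5228 -0.2128  0.01  ] [ 0.5227 -0.213   0.0111]
w6.npz rivet [224.2 117.7] 43 [ 0.5517 -0.3115  0.01  ] [ 0.5517 -0.3114  0.011 ]
w6.npz rivet [293.2 118.9] 42 [ 0.5822 -0.2371  0.01  ] [ 0.5821 -0.2372  0.0109]
mean [ 0.53727218 -0.26206947  0.01      ]
w6.npz z [0.0652 0.0722 0.0742 0.104 ] ((537.2679443359375, -261.9957275390625), (62.620304107666016, 40.57086181640625), 67.7383804321289) ((537.12158203125, -261.86834716796875), (63.058319091796875, 40.51995849609375), 67.54180145263672)
```

```bash
python3 - <<'E'
from h import *
plan([0.537,-0.262,0.19],ang=67.65)
E
```

```text
shift [-66.51  94.4    8.74] turn [-0.02  1.07  0.04] n 115.8
```

Request:
step_arm(rows=[[-30,20,4,0,0.5,0],[-60,45,8,0,1.1,0],[-66.5,70,8.7,0,1.1,0],[-66.5,94,8.7,0,1.1,0],[-66.5,94,8.7,0,1.1,0],[-66.5,94,8.7,0,1.1,0],[-66.5,94,8.7,0,1.1,0],[-66.5,94,8.7,0,1.1,0]], hand=0.5)

```text
clock: 6.45
tool_pos: [0.5384, -0.2628, 0.1925]
eef_rot: [-1.55, 0.303, -0.31]
ft_force: [0.1, -0.3, 0.2]
opening: 0.064
```

```bash
python3 - <<'E'
from h import *
st();plan([0.537,-0.262,0.108],ang=67.65)
E
```

```text
t 6.45 p [ 538.4 -262.8  192.5] zang 67.61 ydown [ 0.0041 -0.0015 -1.    ] F [ 0.1 -0.3  0.2] M [ 0.04  0.03 -0.04] op 64.0 q [ 0.38  0.44  0.04  1.76 -0.02  0.94  1.61]
shift [-2.02 84.52  0.21] turn [-0.01 -0.04  0.25] n 84.5
```

Request:
step_arm(rows=[[-1,20,0,0,0,0.2],[-2,40,0,0,0,0.25],[-2,60,0,0,0,0.25],[-2,75,0,0,0,0.25],[-2,84,0,0,0,0.25],[-2,84.5,0,0,0,0.25],[-2,84.5,0,0,0,0.25],[-2,84.5,0,0,0,0.25]])

```text
clock: 7.12
tool_pos: [0.538, -0.2627, 0.1094]
eef_rot: [-1.549, 0.305, -0.308]
ft_force: [0.3, 0.7, -0.3]
opening: 0.0641
```

```bash
python3 - <<'E'
from h import *
st();plan([0.537,-0.262,0.108],ang=67.65)
E
```

```text
t 7.12 p [ 538.  -262.7  109.4] zang 67.61 ydown [ 2.2e-03 -8.0e-04 -1.0e+00] F [ 0.3  0.7 -0.3] M [-0.02 -0.05 -0.04] op 64.1 q [ 0.39  0.55  0.03  1.81 -0.02  0.79  1.61]
shift [-1.24  1.4   0.28] turn [-0.01 -0.04  0.13] n 1.9
```

Request:
step_arm(rows=[[-1,1,0.3,0,0,0.1],[-2,2,0.5,0,0,0.2],[-2,2,0.5,0,0,0.2],[-2,2,0.5,0,0,0.2],[-2,2,0.5,0,0,0.2],[-2,2,0.5,0,0,0.2],[-2,2,0.5,0,0,0.2],[-2,2,0.5,0,0,0.2]])

```text
clock: 7.78
tool_pos: [0.5364, -0.2615, 0.1074]
eef_rot: [-1.549, 0.307, -0.306]
ft_force: [0.5, 0.3, -0.3]
opening: 0.0639
```

Request:
step_arm(rows=[[0,0,0,0,0,0],[0,0,0,0,0,0],[0,0,0,0,0,0],[0,0,0,0,0,0],[0,0,0,0,0,0],[0,0,0,0,0,0],[0,0,0,0,0,0],[0,0,0,0,0,0]], hand=-0.08)

```text
clock: 8.45
tool_pos: [0.5366, -0.2616, 0.1077]
eef_rot: [-1.549, 0.307, -0.306]
ft_force: [-0.7, 1.0, 5.4]
opening: 0.0393
```

```bash
python3 - <<'E'
from h import *
st();grab('wrist','w7')
E
```

```text
t 8.45 p [ 536.6 -261.6  107.7] zang 67.61 ydown [-6.e-04  3.e-04 -1.e+00] F [-0.7  1.   5.4] M [0.04 0.27 0.  ] op 39.3 q [ 0.38  0.55  0.03  1.81 -0.02  0.79  1.61]
```

View pics/w7.png

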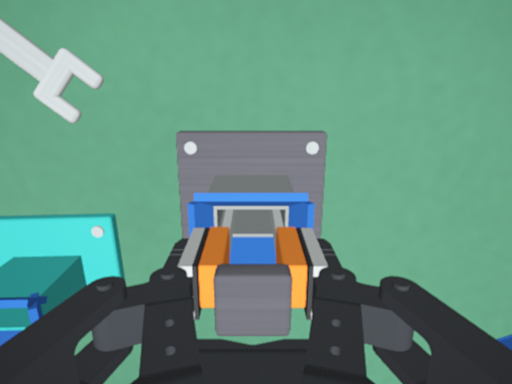

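The tongs are held with both pads in the fingers at 39.3 mm. I'll lift gently.

Request:
step_arm(rows=[[0,-4,0,0,0,0],[0,-9,0,0,0,0],[0,-15,0,0,0,0],[0,-22,0,0,0,0],[0,-30,0,0,0,0],[0,-38,0,0,0,0],[0,-46,0,0,0,0],[0,-54,0,0,0,0]])

```text
clock: 9.17
tool_pos: [0.5367, -0.2617, 0.1628]
eef_rot: [-1.549, 0.307, -0.306]
ft_force: [-0.1, -0.4, -3.8]
opening: 0.0394
```

Request:
step_arm(rows=[[0,-10,0,0,0,0],[0,-20,0,0,0,0],[0,-30,0,0,0,0],[0,-40,0,0,0,0],[0,-50,0,0,0,0],[0,-60,0,0,0,0],[0,-70,0,0,0,0],[0,-75,0,0,0,0]])

```text
clock: 9.83
tool_pos: [0.5374, -0.262, 0.2397]
eef_rot: [-1.549, 0.305, -0.308]
ft_force: [0.3, 0.4, -4.3]
opening: 0.0398
```

```bash
python3 - <<'E'
from h import *
st();grab('wrist','w8');grab('scene','s8')
plan([.5328,-.0145,.235],ang=90.4)
crop('w8',150,130,350,330,3); a=cv2.imread('pics/s8.png')[100:250,120:270]; cv2.imwrite('pics/s8c.png',cv2.resize(a,None,fx=4,fy=4,interpolation=cv2.INTER_CUBIC))
E
```

```text
t 9.83 p [ 537.4 -262.   239.7] zang 67.61 ydown [ 1.7e-03 -7.0e-04 -1.0e+00] F [ 0.3  0.4 -4.3] M [-0.07 -0.1  -0.01] op 39.8 q [ 0.38  0.39  0.04  1.72 -0.02  1.04  1.6 ]
shift [-98.64   4.04 227.13] turn [ 2.00e-02 -2.28e+01  1.20e-01] n 247.7
```

View pics/w8_c150_130.png

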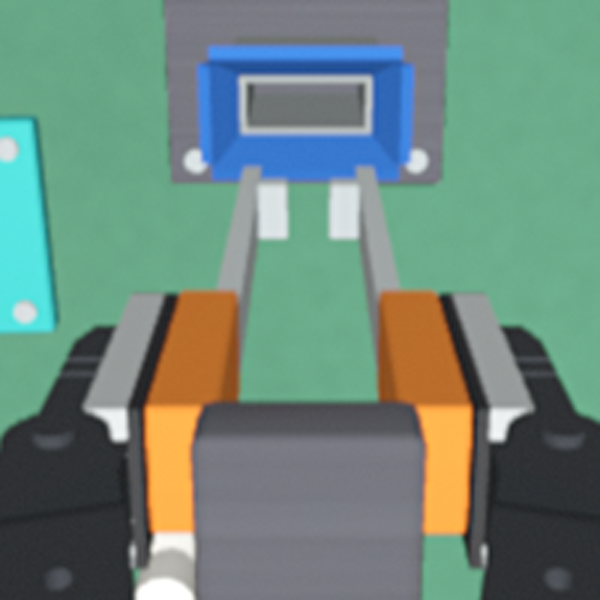

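View pics/s8c.png

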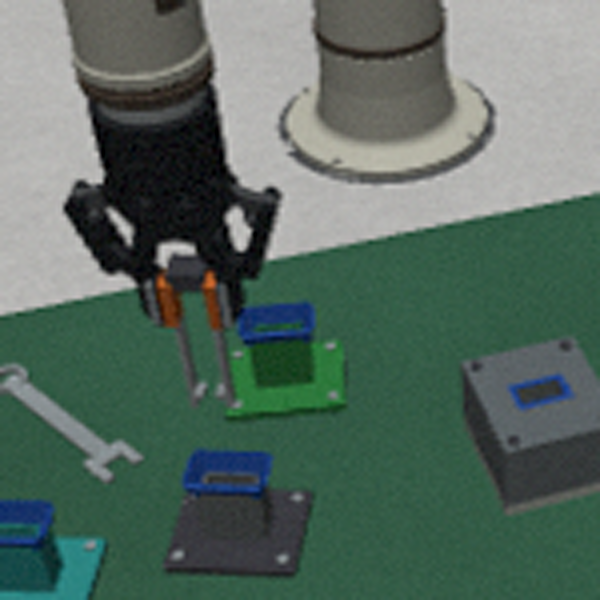

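The tongs hang cleanly with jaws open. The steps show at w8 px (241,200) and (265,200), and the stand is empty below. I'll check the tongs' pose in the tool frame.

```bash
python3 - <<'E'
from h import *
p,d,tp,tr=load('w8.npz'); c=env.calibration('wrist'); K=(c['fx'],c['fy'],c['cx'],c['cy']); T=c['T_tool_cam']
X=cloud((K,T[:3,:3],T[:3,3]),d)*1000
hsv=cv2.cvtColor(p,cv2.COLOR_RGB2HSV); h,s,v=cv2.split(hsv)
for u in (240,241,242,264,265,266): print(u,X[192:208:5,u].round(1).tolist())
g=(s<60)&(X[...,1]>40)&(X[...,1]<110)
for lo,hi in ((45,55),(55,65),(65,75),(75,82),(82,90),(90,95),(95,100)):
    m=g&(X[...,1]>lo)&(X[...,1]<hi); P=X[m]
    if len(P)>8: print(lo,hi,len(P),'x',P[:,0].min().round(1),P[:,0].max().round(1),'z',P[:,2].min().round(1),P[:,2].max().round(1),'ymax',P[:,1].max().round(1), 'mid',(np.percentile(P[P[:,2]>0,2],50)+np.percentile(P[P[:,2]<0,2],50))/2)
m=(h>8)&(h<24)&(s>140)&(v>215); P=X[m&(X[...,1]<20)]; print('padtop',P.min(0).round(1),P.max(0).round(1),np.median(P,0).round(1))
for sg in(1,-1):
    Q=P[P[:,2]*sg>0]; print(np.median(Q,0).round(1))
E
```

```text
240 [[-4.1, 85.2, -7.1], [-0.8, 84.9, -7.2], [3.0, 86.1, -7.2], [6.0, 84.8, -7.2]]
241 [[-4.1, 85.2, -6.5], [-0.9, 84.7, -6.5], [2.6, 84.9, -6.5], [6.0, 84.7, -6.6]]
242 [[-4.2, 84.9, -5.8], [-1.1, 84.0, -5.8], [2.5, 84.7, -5.9], [6.2, 85.4, -5.9]]
264 [[-4.5, 84.0, 8.3], [-0.9, 84.8, 8.4], [2.4, 84.3, 8.4], [6.2, 85.4, 8.5]]
265 [[-4.1, 85.2, 9.0], [-1.2, 83.9, 9.0], [2.3, 84.2, 9.0], [5.6, 83.7, 9.1]]
266 [[-4.4, 84.3, 9.6], [-1.0, 84.3, 9.6], [2.3, 84.1, 9.7], [5.7, 83.9, 9.7]]
45 55 144 x -5.5 6.7 z -13.8 15.6 ymax 54.9 mid 0.9163180428760098
55 65 119 x -5.6 6.9 z -13.8 15.6 ymax 65.0 mid 0.807588830285968
65 75 106 x -5.5 6.4 z -13.8 15.6 ymax 74.9 mid 0.910127351814447
75 82 47 x -5.3 -2.1 z -13.7 15.6 ymax 81.8 mid 0.8586687998970159
82 90 425 x -5.6 7.0 z -13.7 15.6 ymax 89.9 mid 0.927555282629867
90 95 25 x -5.3 -4.7 z -13.4 15.4 ymax 94.8 mid 0.6848107138222428
padtop [ -69.4 -119.9  -18.8] [ 10.3 -11.4  20.5] [ -0.1 -13.3  13.7]
[ -0.2 -13.3  17.6]
[ -0.1 -13.3 -15.9]
```

```bash
python3 - <<'E'
from h import *
plan([.5322,-.0159,.22],ang=90.1)
E
```

```text
shift [-98.69  19.04 225.61] turn [ 2.00e-02 -2.25e+01  1.20e-01] n 247.0
```

Request:
step_arm(rows=[[-10,0,25,0,-3,0],[-24,2,57,0,-6,0],[-39,4,90,0,-10,0],[-53,6,122,0,-13,0],[-68,8,155,0,-16,0],[-82,12,188,0,-20,0],[-95,16,215,0,-22.5,0.1],[-98.5,19,225.5,0,-22.5,0.1]])

```text
clock: 10.6
tool_pos: [0.5312, -0.0097, 0.2193]
eef_rot: [-1.568, -0.007, 0.009]
ft_force: [-1.0, 0.6, -4.2]
opening: 0.0394
```

Request:
step_arm(rows=[[0,0,0,0,0,0],[0,0,0,0,0,0],[0,0,0,0,0,0],[0,0,0,0,0,0],[0,0,0,0,0,0],[0,0,0,0,0,0],[0,0,0,0,0,0],[0,0,0,0,0,0]])

```text
clock: 11.27
tool_pos: [0.5312, -0.0103, 0.2193]
eef_rot: [-1.568, -0.007, 0.009]
ft_force: [-0.1, 0.8, -2.5]
opening: 0.0391
```

```bash
python3 - <<'E'
from h import *
st();grab('wrist','w9');plan([.5322,-.0159,.180],ang=90.1);crop('w9',150,80,350,280,3)
E
```

```text
t 11.27 p [531.2 -10.3 219.3] zang 90.56 ydown [-0.0012  0.0024 -1.    ] F [-0.1  0.8 -2.5] M [-0.05  0.03  0.03] op 39.1 q [ 0.09  0.3  -0.14  1.89  0.05  0.95  1.51]
shift [ 0.97 39.33 -5.93] turn [-0.14  0.48 -0.07] n 39.8
```

View pics/w9_c150_80.png

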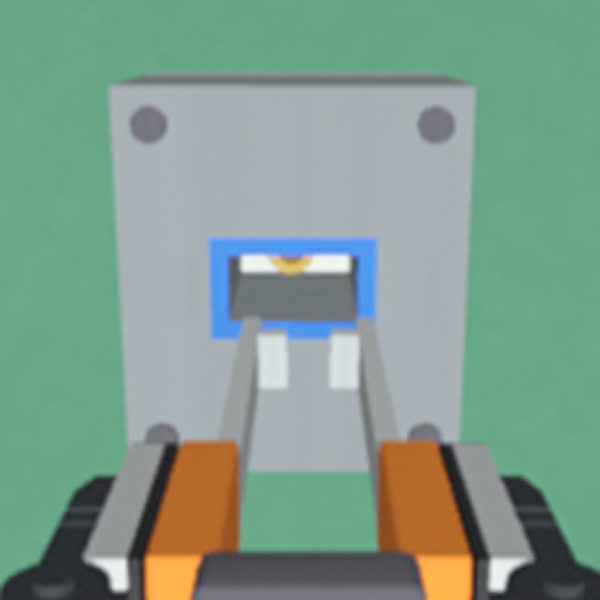

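The jaws hang above the jig with the brass ring just visible at w9 px (247,168). I'll align to the pocket and stop with the tips 10 mm above it.

Request:
step_arm(rows=[[1,5,-3,0,0.2,0],[1,12,-6,-0.1,0.5,0],[1,20,-6,-0.1,0.5,0],[1,28,-6,-0.1,0.5,0],[1,36,-6,-0.1,0.5,0],[1,39.3,-6,-0.1,0.5,0],[1,39.3,-6,-0.1,0.5,0],[1,39.3,-6,-0.1,0.5,0]])

```text
clock: 11.98
tool_pos: [0.5321, -0.0158, 0.1796]
eef_rot: [-1.57, 0.0, 0.003]
ft_force: [0.6, 1.0, -2.7]
opening: 0.0398
```

```bash
python3 - <<'E'
from h import *
st();grab('wrist','w10');plan([.5322,-.0159,.180],ang=90.1);crop('w10',150,80,350,280,3)
p,d,tp,tr=load('w10.npz'); C=cam('wrist',tp,tr)
hsv=cv2.cvtColor(p,cv2.COLOR_RGB2HSV); b0=((hsv[...,0]>98)&(hsv[...,0]<125)&(hsv[...,1]>120)&(hsv[...,2]>60)).astype(np.uint8); b=np.zeros_like(b0); b[80:250,200:300]=b0[80:250,200:300]
c=np.vstack(cv2.findContours(b,cv2.RETR_EXTERNAL,cv2.CHAIN_APPROX_NONE)[0]); W=np.array([ray(C,u,v,.072)[:2] for u,v in c[:,0]],np.float32); print(cv2.minAreaRect(W*1000))
E
```

```text
t 11.98 p [532.1 -15.8 179.6] zang 90.09 ydown [-2.e-03  9.e-04 -1.e+00] F [ 0.6  1.  -2.7] M [-0.    0.01  0.01] op 39.8 q [ 0.09  0.35 -0.14  1.92  0.06  0.87  1.5 ]
shift [-0.2   0.07 -0.06] turn [-0.05 -0.01 -0.06] n 0.2
((533.03564453125, -14.000387191772461), (28.384204864501953, 45.53753662109375), 0.0871133804321289)
```

View pics/w10_c150_80.png

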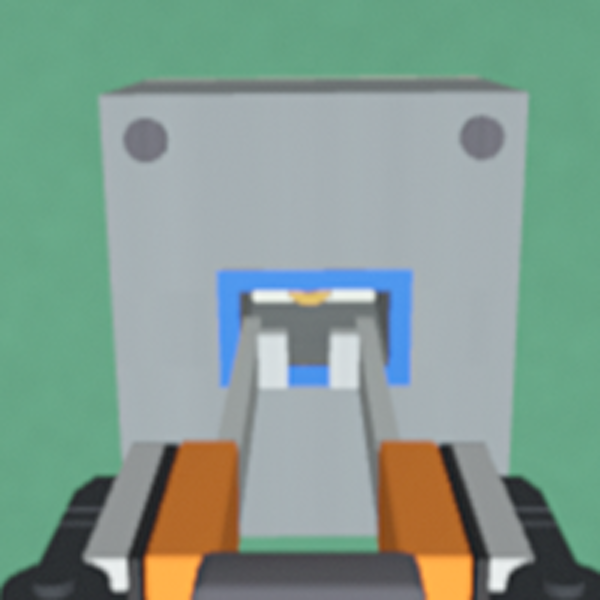

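Aligned: pocket re-measured at (533.0,−14.0), angle 90.1°. Going in gently.

Request:
step_arm(rows=[[0,4,0,0,0,0],[0,8,0,0,0,0],[0,12,0,0,0,0],[0,16,0,0,0,0],[0,20,0,0,0,0],[0,24,0,0,0,0],[0,28,0,0,0,0],[0,32,0,0,0,0]])

```text
clock: 12.7
tool_pos: [0.5324, -0.0158, 0.1476]
eef_rot: [-1.57, -0.0, 0.002]
ft_force: [0.1, -0.5, -3.2]
opening: 0.0394
```

Request:
step_arm(rows=[[0,4,0,0,0,0],[0,8,0,0,0,0],[0,12,0,0,0,0],[0,16,0,0,0,0],[0,20,0,0,0,0],[0,24,0,0,0,0],[0,27,0,0,0,0],[0,30,0,0,0,0]])

```text
clock: 13.37
tool_pos: [0.5323, -0.0158, 0.1172]
eef_rot: [-1.57, -0.0, 0.002]
ft_force: [-0.1, 0.0, -3.5]
opening: 0.0394
```

```bash
python3 - <<'E'
from h import *
st();grab('wrist','w11');plan([.5322,-.0159,.1127],ang=90.1);crop('w11',150,80,350,280,3)
E
```

```text
t 13.37 p [532.3 -15.8 117.2] zang 90.09 ydown [-1.3e-03  9.0e-04 -1.0e+00] F [-0.1  0.  -3.5] M [-0.05  0.02 -0.  ] op 39.4 q [ 0.08  0.45 -0.13  1.96  0.08  0.74  1.48]
shift [ 0.28  4.05 -0.11] turn [-0.05 -0.02 -0.12] n 4.1
```

View pics/w11_c150_80.png

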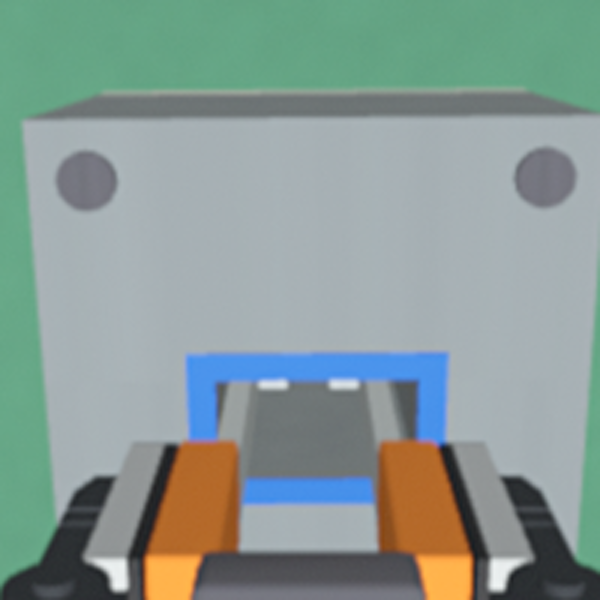

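The jaws are inside the pocket with room on both sides and no force. I'll go down the last 4 mm until the steps feel the ring.

Request:
step_arm(rows=[[0,0.5,0,0,0,0],[0,1,0,0,0,0],[0,1.5,0,0,0,0],[0,2,0,0,0,0],[0,2.5,0,0,0,0],[0,3,0,0,0,0],[0,3.5,0,0,0,0],[0,4,0,0,0,0]])

```text
clock: 14.08
tool_pos: [0.532, -0.0158, 0.1128]
eef_rot: [-1.57, 0.0, 0.003]
ft_force: [-0.0, -0.2, 0.9]
opening: 0.0394
```

```bash
python3 - <<'E'
from h import *
st()
E
```

```text
t 14.08 p [532.  -15.8 112.8] zang 90.09 ydown [-2.e-03  9.e-04 -1.e+00] F [-0.  -0.2  0.9] M [ 0.04  0.06 -0.02] op 39.4 q [ 0.08  0.45 -0.13  1.96  0.08  0.73  1.48]
```

Contact at z 0.1128 (force up 4.4 N), as predicted. Squeezing.

Request:
step_arm(rows=[[0,0,0,0,0,0],[0,0,0,0,0,0],[0,0,0,0,0,0],[0,0,0,0,0,0],[0,0,0,0,0,0],[0,0,0,0,0,0],[0,0,0,0,0,0],[0,0,0,0,0,0]], hand=-1)

```text
clock: 14.75
tool_pos: [0.5327, -0.0156, 0.1137]
eef_rot: [-1.57, -0.001, 0.002]
ft_force: [-1.3, 0.9, 5.9]
opening: 0.0316
```

```bash
python3 - <<'E'
from h import *
st()
E
```

```text
t 14.75 p [532.7 -15.6 113.7] zang 90.1 ydown [-4.e-04  1.e-03 -1.e+00] F [-1.3  0.9  5.9] M [0.18 0.45 0.04] op 31.6 q [ 0.08  0.45 -0.13  1.96  0.08  0.73  1.48]
```

The opening reads 31.6 mm where about 34 was expected. I'll lift a little and look.

Request:
step_arm(rows=[[0,-5,0,0,0,0],[0,-10,0,0,0,0],[0,-16,0,0,0,0],[0,-24,0,0,0,0],[0,-32,0,0,0,0],[0,-40,0,0,0,0],[0,-48,0,0,0,0],[0,-56,0,0,0,0]])

```text
clock: 15.42
tool_pos: [0.5328, -0.0157, 0.1707]
eef_rot: [-1.57, -0.001, 0.001]
ft_force: [0.1, 0.3, -3.6]
opening: 0.0314
```

Request:
step_arm(rows=[[0,-6,0,0,0,0],[0,-12,0,0,0,0],[0,-18,0,0,0,0],[0,-24,0,0,0,0],[0,-30,0,0,0,0],[0,-36,0,0,0,0],[0,-40,0,0,0,0],[0,-40,0,0,0,0]])

```text
clock: 16.08
tool_pos: [0.5334, -0.0157, 0.2118]
eef_rot: [-1.57, -0.003, -0.0]
ft_force: [0.6, -0.2, -3.5]
opening: 0.0316
```

```bash
python3 - <<'E'
from h import *
st();grab('wrist','w12');crop('w12',190,100,310,220,5)
p,d,tp,tr=load('w12.npz'); c=env.calibration('wrist'); K=(c['fx'],c['fy'],c['cx'],c['cy']); T=c['T_tool_cam']
X=cloud((K,T[:3,:3],T[:3,3]),d)*1000
for v in range(180,215,4): print(v,[X[v,u].round(1).tolist() for u in range(241,269,4)])
E
```

```text
t 16.08 p [533.4 -15.7 211.8] zang 90.09 ydown [ 0.0017  0.001  -1.    ] F [ 0.6 -0.2 -3.5] M [-0.03  0.01 -0.05] op 31.6 q [ 0.1   0.31 -0.14  1.89  0.05  0.94  1.5 ]
180 [[9.0, 160.5, -9.8], [8.7, 159.5, -6.3], [8.4, 158.2, -2.8], [8.4, 158.4, 0.7], [8.5, 158.5, 4.1], [8.5, 158.8, 7.6], [9.0, 160.5, 11.1]]
184 [[8.8, 147.2, -9.4], [-69.2, -119.9, 0.2], [-7.1, 92.8, -2.1], [-6.8, 93.9, 0.5], [-6.4, 95.3, 3.2], [8.5, 146.5, 7.3], [8.7, 146.9, 10.6]]
188 [[-4.7, 91.5, -7.4], [-4.8, 91.2, -4.8], [-4.8, 91.3, -2.1], [-4.7, 91.5, 0.5], [-5.0, 90.6, 3.2], [-4.8, 91.1, 5.8], [-4.5, 92.1, 8.5]]
192 [[-4.5, 83.4, -7.1], [-3.9, 85.2, -4.6], [-3.5, 86.5, -2.1], [13.5, 140.0, 0.6], [-3.9, 85.4, 3.1], [-3.7, 85.9, 5.7], [-4.9, 82.3, 8.2]]
196 [[-3.0, 79.8, -7.0], [-0.9, 86.1, -4.7], [-0.9, 86.2, -2.1], [17.1, 140.5, 0.6], [-1.2, 85.3, 3.1], [-1.0, 85.9, 5.7], [-4.8, 74.4, 7.9]]
200 [[-0.8, 78.6, -7.0], [1.7, 85.8, -4.7], [2.1, 86.8, -2.1], [5.2, 96.0, 0.6], [1.7, 85.9, 3.1], [1.5, 85.1, 5.7], [-69.2, -119.9, 0.2]]
204 [[1.8, 78.4, -7.0], [4.5, 85.9, -4.7], [4.9, 87.1, -2.1], [6.0, 90.2, 0.5], [4.4, 85.5, 3.2], [4.3, 85.3, 5.8], [-4.1, 61.8, 7.4]]
208 [[4.6, 78.6, -7.1], [7.3, 85.9, -4.7], [7.4, 86.1, -2.1], [27.7, 140.7, 0.6], [7.3, 85.8, 3.2], [7.1, 85.3, 5.8], [-1.7, 61.6, 7.5]]
212 [[6.9, 77.5, -7.1], [31.0, 140.2, -6.0], [31.1, 140.4, -2.7], [31.7, 142.0, 0.6], [31.0, 140.1, 4.0], [31.3, 141.0, 7.3], [0.8, 61.9, 7.5]]
```

View pics/w12_c190_100.png

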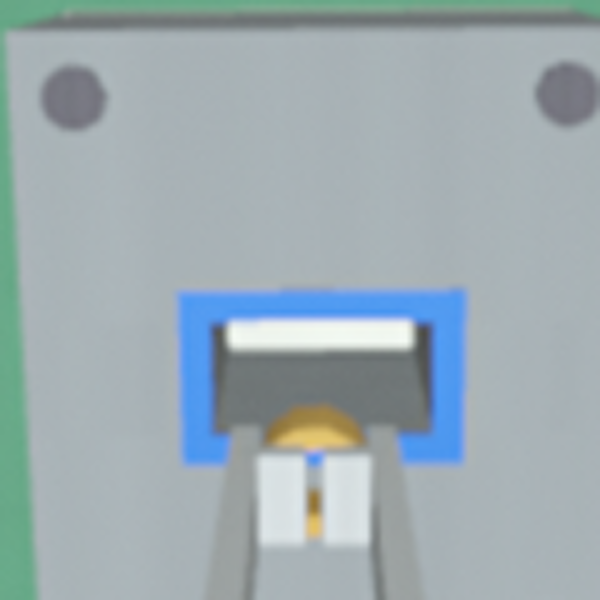

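The brass ring is gripped between the jaws at w12 px (252,187) and the pocket is empty. Now to the pin.

```bash
python3 - <<'E'
from h import *
p,d,tp,tr=load('w2.npz'); C=cam('wrist',tp,tr)
print([ray(C,258.5,215.5,z)[:2].round(4) for z in (.045,.047,.053)])
plan([.4882,.275,.195],ang=90)
E
```

```text
[array([0.4891, 0.2758]), array([0.4883, 0.2757]), array([0.4859, 0.2757])]
shift [-44.44  16.41 290.77] turn [-0.05  0.09  0.05] n 294.6
```

Request:
step_arm(rows=[[-4,0,26,0,0,0],[-9,0,60,0,0,0],[-15,0,96,0,0,0],[-20,2,132,0,0,0],[-26,4,168,0,0,0],[-31,8,204,0,0,0],[-37,12,240,0,0,0],[-42,16,272,0,0,0]])

```text
clock: 16.8
tool_pos: [0.4896, 0.2587, 0.195]
eef_rot: [-1.569, -0.002, 0.002]
ft_force: [-0.3, 1.3, -4.1]
opening: 0.0313
```

```bash
python3 - <<'E'
from h import *
st();plan([.4882,.275,.175],ang=90)
E
```

```text
t 16.8 p [489.6 258.7 195. ] zang 90.15 ydown [ 4.0e-04  1.4e-03 -1.0e+00] F [-0.3  1.3 -4.1] M [0.02 0.02 0.02] op 31.3 q [-0.32  0.38 -0.26  1.86  0.12  0.92  0.94]
shift [-1.38 19.98 16.31] turn [-0.08  0.15  0.02] n 25.8
```

Request:
step_arm(rows=[[0,3,6,0,0,0],[-1,8,12,0,0.1,0],[-1.4,14,16.3,0,0.1,0],[-1.4,20,16.3,0,0.1,0],[-1.4,20,16.3,0,0.1,0],[-1.4,20,16.3,0,0.1,0],[-1.4,20,16.3,0,0.1,0],[-1.4,20,16.3,0,0.1,0]])

```text
clock: 17.47
tool_pos: [0.4888, 0.2741, 0.1753]
eef_rot: [-1.569, -0.0, -0.001]
ft_force: [-0.5, 0.1, -3.1]
opening: 0.0312
```

```bash
python3 - <<'E'
from h import *
st();plan([.4882,.275,.175],ang=90);grab('wrist','w13');crop('w13',180,120,330,270,4);grab('scene','s13');a=cv2.imread('pics/s13.png')[100:220,270:390]; cv2.imwrite('pics/s13c.png',cv2.resize(a,None,fx=5,fy=5,interpolation=cv2.INTER_CUBIC))
E
```

```text
t 17.47 p [488.8 274.1 175.3] zang 89.95 ydown [ 0.001   0.0013 -1.    ] F [-0.5  0.1 -3.1] M [ 0.    0.02 -0.03] op 31.2 q [-0.35  0.41 -0.26  1.86  0.13  0.89  0.9 ]
shift [-0.64  0.31  0.94] turn [-0.08 -0.05  0.06] n 1.2
```

View pics/w13_c180_120.png

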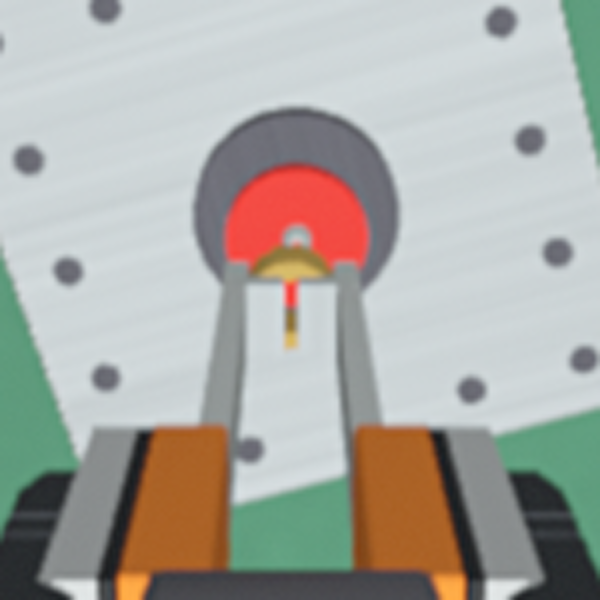

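View pics/s13c.png

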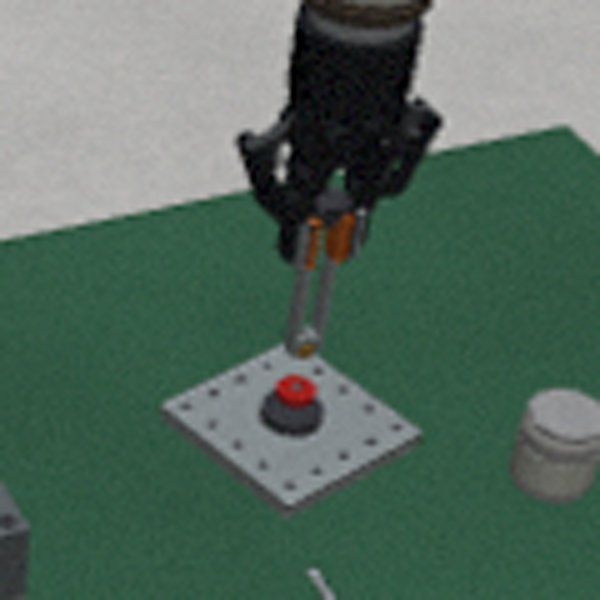

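The pin tip shows at w13 px (254,179), with the ring above it at (253,186). I'll measure both in the tool frame.

```bash
python3 - <<'E'
from h import *
p,d,tp,tr=load('w13.npz'); c=env.calibration('wrist'); K=(c['fx'],c['fy'],c['cx'],c['cy']); T=c['T_tool_cam']
X=cloud((K,T[:3,:3],T[:3,3]),d)*1000
hsv=cv2.cvtColor(p,cv2.COLOR_RGB2HSV); h,s,v=cv2.split(hsv)
r=((h<7)|(h>172))&(s>150)&(np.arange(512)>230)&(np.arange(512)<280)
P=X[r]; print('red y',np.percentile(P[:,1],[5,50,95]).round(1), 'top z world',(tp[2]*1000-np.median(P[:,1])).round(1))
# upper arc of red: columns extents & circle fit on top plane
cs=cv2.findContours(r.astype(np.uint8),cv2.RETR_EXTERNAL,cv2.CHAIN_APPROX_NONE)[0]; q=max(cs,key=cv2.contourArea)[:,0]
Y=np.percentile(P[:,1],30)
def onp(u,v,Y):
    dd=T[:3,:3]@np.array([(u-K[2])/K[0],(v-K[3])/K[1],1]); o=T[:3,3]*1000; return o+dd*(Y-o[1])/dd[1]
q=q[q[:,1]<176]
A=np.array([onp(u,v,Y) for u,v in q])[:,[0,2]]
M=np.c_[2*A,np.ones(len(A))]; so=np.linalg.lstsq(M,(A**2).sum(1),rcond=None)[0]; print('carrier ctr tool(x,z)',so[:2].round(2),'r',np.sqrt(so[2]+so[:2]@so[:2]).round(2), 'Y',Y)
# pin tip
print('pin tip',onp(254.2,179,Y-5).round(2), X[177:182,253:256,1].round(1).tolist())
# plate hole ring dark
g=(s<70)&(v>95)&(v<140)
b=(h>15)&(h<30)&(s>60)&(X[...,1]>80)&(X[...,1]<115); B=X[b]; print('brass',len(B),B.min(0).round(1),B.max(0).round(1))
qq=np.argwhere(b&(X[...,0]<0)); print(qq.min(0),qq.max(0))
# legs mid by depth
gl=(s<60)&(X[...,1]>40)&(X[...,1]<85); L=X[gl]; print('legs z',L[L[:,2]<0][:,2].min(),L[L[:,2]>0][:,2].max(), 'x',np.percentile(L[:,0],[1,99]))
E
```

```text
red y [133.  134.1 135.2] top z world 41.2
carrier ctr tool(x,z) [-3.73  1.07] r 10.5 Y 133.82883477798808
pin tip [ -0.63 128.83   1.53] [[131.0, 130.2, 130.7], [129.4, 129.3, 129.6], [128.5, 129.2, 128.9], [135.1, 133.3, 128.5], [99.8, 100.5, 100.6]]
brass 134 [-7.3 88.4 -6.2] [  7.9 100.1   6.6]
[182 243] [189 262]
legs z -11.080524332851505 11.392826723234158 x [-5.18297964  6.9527331 ]
```

```bash
python3 - <<'E'
from h import *
st()
for i in range(3): print(env.calibration('wrist')['T_tool_cam'].round(5).tolist(), env.calibration('wrist')['cx'])
print(env.calibration('top')['t'])
E
```

```text
t 17.57 p [488.7 274.5 175.4] zang 89.99 ydown [ 0.0012  0.0016 -1.    ] F [-0.6 -0.8 -4.7] M [-0.01 -0.02  0.02] op 31.4 q [-0.35  0.41 -0.26  1.86  0.13  0.89  0.9 ]
[[-2e-05, 0.96009, 0.27969, -0.06917], [0.00038, -0.27969, 0.96009, -0.11985], [1.0, 0.00013, -0.00036, 0.00018], [0.0, 0.0, 0.0, 1.0]] 252.32830899226767
[[-2e-05, 0.96009, 0.27969, -0.06917], [0.00038, -0.27969, 0.96009, -0.11985], [1.0, 0.00013, -0.00036, 0.00018], [0.0, 0.0, 0.0, 1.0]] 252.32830899226767
[[-2e-05, 0.96009, 0.27969, -0.06917], [0.00038, -0.27969, 0.96009, -0.11985], [1.0, 0.00013, -0.00036, 0.00018], [0.0, 0.0, 0.0, 1.0]] 252.32830899226767
[-0.01338115  0.54758352  1.63163986]
```

```bash
python3 - <<'E'
from h import *
from scipy.optimize import least_squares
p,d,tp,tr=load('w13.npz'); c=env.calibration('wrist'); K=(c['fx'],c['fy'],c['cx'],c['cy']); T=c['T_tool_cam']
hsv=cv2.cvtColor(p,cv2.COLOR_RGB2HSV); h,s,v=cv2.split(hsv)
def onp(u,v,Y):
    dd=T[:3,:3]@np.array([(u-K[2])/K[0],(v-K[3])/K[1],1]); o=T[:3,3]*1000; return o+dd*(Y-o[1])/dd[1]
r=(((h<7)|(h>172))&(s>150)).astype(np.uint8); r[:,:230]=0; r[:,280:]=0
q=[]
for u in range(238,272):
    col=np.nonzero(r[155:185,u])[0]
    if len(col): q.append((u,155+col[0]-.5))
A=np.array([onp(u,vv,134) for u,vv in q])[:,[0,2]]
f=least_squares(lambda t:np.hypot(A[:,0]-t[0],A[:,1]-t[1])-14,[0,1]); print('carrier',f.x.round(2),'rms',np.sqrt(np.mean(f.fun**2)).round(2),len(q))
# pin tip: greyish pixels inside the red
m=(s<120)&(v>100); m[:174]=0; m[182:]=0; m[:,249:][:,11:]=0; m[:,:249]=0
ys,xs=np.nonzero(m); print('pin px',xs.mean(),ys.mean(),len(xs), sorted(zip(ys,xs))[:40])
# brass front arc bottom edge y~101.7
b=(h>12)&(h<32)&(s>60); q=[]
for u in range(242,265):
    col=np.nonzero(b[176:192,u])[0]
    if len(col): q.append((u,176+col[0]-.5))
print(q)
A=np.array([onp(u,vv,101.7) for u,vv in q if 244<=u<=261])[:,[0,2]]
f=least_squares(lambda t:np.hypot(A[:,0]-t[0],A[:,1]-t[1])-8,[0,1]); print('ring',f.x.round(2),'rms',np.sqrt(np.mean(f.fun**2)).round(2))
print(onp(254.2,178.5,129))
E
```

```text
carrier [0.28 1.05] rms 0.24 34
pin px 253.9189189189189 178.8108108108108 37 [(np.int64(176), np.int64(253)), (np.int64(176), np.int64(254)), (np.int64(176), np.int64(255)), (np.int64(177), np.int64(251)), (np.int64(177), np.int64(252)), (np.int64(177), np.int64(253)), (np.int64(177), np.int64(254)), (np.int64(177), np.int64(255)), (np.int64(177), np.int64(256)), (np.int64(178), np.int64(251)), (np.int64(178), np.int64(252)), (np.int64(178), np.int64(253)), (np.int64(178), np.int64(254)), (np.int64(178), np.int64(255)), (np.int64(178), np.int64(256)), (np.int64(178), np.int64(257)), (np.int64(179), np.int64(251)), (np.int64(179), np.int64(252)), (np.int64(179), np.int64(253)), (np.int64(179), np.int64(254)), (np.int64(179), np.int64(255)), (np.int64(179), np.int64(256)), (np.int64(179), np.int64(257)), (np.int64(180), np.int64(251)), (np.int64(180), np.int64(252)), (np.int64(180), np.int64(253)), (np.int64(180), np.int64(254)), (np.int64(180), np.int64(255)), (np.int64(180), np.int64(256)), (np.int64(180), np.int64(257)), (np.int64(181), np.int64(251)), (np.int64(181), np.int64(252)), (np.int64(181), np.int64(253)), (np.int64(181), np.int64(254)), (np.int64(181), np.int64(255)), (np.int64(181), np.int64(256)), (np.int64(181), np.int64(257))]
[(242, np.float64(187.5)), (243, np.float64(186.5)), (244, np.float64(185.5)), (245, np.float64(184.5)), (246, np.float64(183.5)), (247, np.float64(182.5)), (248, np.float64(182.5)), (249, np.float64(181.5)), (250, np.float64(181.5)), (251, np.float64(181.5)), (252, np.float64(181.5)), (253, np.float64(181.5)), (254, np.float64(181.5)), (255, np.float64(180.5)), (256, np.float64(181.5)), (257, np.float64(182.5)), (258, np.float64(182.5)), (259, np.float64(183.5)), (260, np.float64(184.5)), (261, np.float64(185.5)), (262, np.float64(187.5))]
ring [1.58 0.25] rms 0.26
[ -0.98286622 129.           1.53524111]
```

Ring to carrier: move about −1.3 mm in tool x and +0.8 mm in tool z. That agrees with the world estimate to under 1 mm. I'll correct and go to just above the pin.

```bash
python3 - <<'E'
from h import *
st();plan([.4878,.275,.156],ang=90)
E
```

```text
t 17.57 p [488.7 274.5 175.4] zang 89.99 ydown [ 0.0012  0.0016 -1.    ] F [-0.6 -0.8 -4.7] M [-0.01 -0.02  0.02] op 31.4 q [-0.35  0.41 -0.26  1.86  0.13  0.89  0.9 ]
shift [-0.9  19.42  0.44] turn [-0.09 -0.01  0.07] n 19.4
```

Request:
step_arm(rows=[[-0.9,4,0.4,-0.1,0,0.1],[-0.9,8,0.4,-0.1,0,0.1],[-0.9,12,0.4,-0.1,0,0.1],[-0.9,16,0.4,-0.1,0,0.1],[-0.9,19.4,0.4,-0.1,0,0.1],[-0.9,19.4,0.4,-0.1,0,0.1],[-0.9,19.4,0.4,-0.1,0,0.1],[-0.9,19.4,0.4,-0.1,0,0.1]])

```text
clock: 18.23
tool_pos: [0.4878, 0.2751, 0.156]
eef_rot: [-1.571, 0.0, 0.0]
ft_force: [-1.0, 0.1, -3.3]
opening: 0.0312
```

```bash
python3 - <<'E'
from h import *
st();grab('wrist','w14');crop('w14',200,130,310,240,5);grab('scene','s14');a=cv2.imread('pics/s14.png')[130:210,290:370]; cv2.imwrite('pics/s14c.png',cv2.resize(a,None,fx=7,fy=7,interpolation=cv2.INTER_CUBIC)); plan([.4878,.275,.147],ang=90)
E
```

```text
t 18.23 p [487.8 275.1 156. ] zang 90.0 ydown [-6.e-04 -1.e-04 -1.e+00] F [-1.   0.1 -3.3] M [-0.01  0.02  0.03] op 31.2 q [-0.36  0.44 -0.25  1.87  0.14  0.85  0.89]
shift [-0.17  9.22 -0.15] turn [-0.01 -0.   -0.01] n 9.2
```

View pics/w14_c200_130.png

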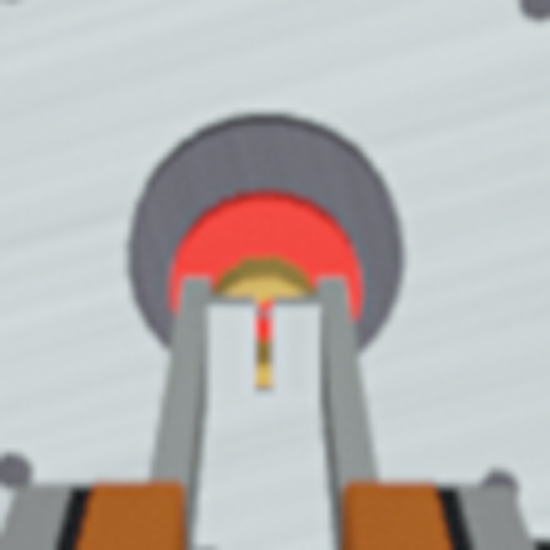

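View pics/s14c.png

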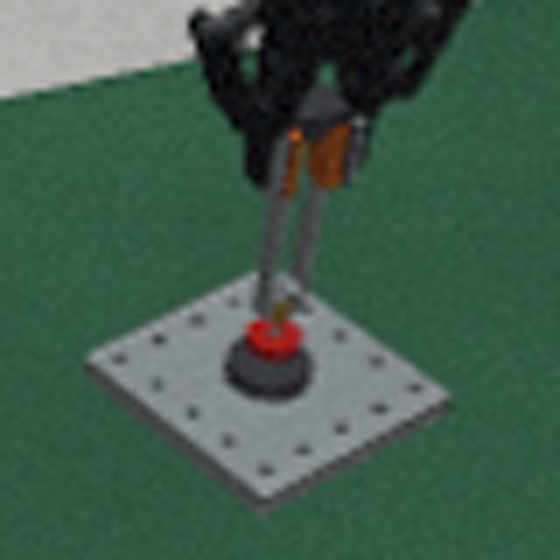

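The ring sits over the carrier. One more relative fit at this height before lowering.

```bash
python3 - <<'E'
from h import *
from scipy.optimize import least_squares
p,d,tp,tr=load('w14.npz'); c=env.calibration('wrist'); K=(c['fx'],c['fy'],c['cx'],c['cy']); T=c['T_tool_cam']
hsv=cv2.cvtColor(p,cv2.COLOR_RGB2HSV); h,s,v=cv2.split(hsv); X=cloud((K,T[:3,:3],T[:3,3]),d)*1000
def onp(u,v,Y):
    dd=T[:3,:3]@np.array([(u-K[2])/K[0],(v-K[3])/K[1],1]); o=T[:3,3]*1000; return o+dd*(Y-o[1])/dd[1]
def fit(m,us,r,Y,v0,v1):
    q=[]
    for u in us:
        col=np.nonzero(m[v0:v1,u])[0]
        if len(col): q.append((u,v0+col[0]-.5))
    A=np.array([onp(u,vv,Y) for u,vv in q])[:,[0,2]]
    f=least_squares(lambda t:np.hypot(A[:,0]-t[0],A[:,1]-t[1])-r,[0,1]); return f.x.round(2),np.sqrt(np.mean(f.fun**2)).round(2)
r=((h<7)|(h>172))&(s>150); b=(h>12)&(h<32)&(s>60)
print('carrier z', tp[2]*1000-np.median(X[...,1][165:180,245:262][r[165:180,245:262]]))
for Y in (113.5,114.8): print('carrier',fit(r,range(237,270),14,Y,160,195))
for Y in (101.7,100.7): print('ring',fit(b,range(245,261),8,Y,176,192))
E
```

```text
carrier z 40.98426226920961
carrier (array([1.09, 0.33]), np.float64(0.19))
carrier (array([1.4 , 0.34]), np.float64(0.19))
ring (array([1.65, 0.34]), np.float64(0.19))
ring (array([1.37, 0.34]), np.float64(0.19))
```

Aligned within about 0.5 mm in x and 0 in z. Lowering onto the pin.

Request:
step_arm(rows=[[0,1.2,0,0,0,0],[0,2.4,0,0,0,0],[0,3.6,0,0,0,0],[0,4.8,0,0,0,0],[0,6,0,0,0,0],[0,7.2,0,0,0,0],[0,8.4,0,0,0,0],[0,9.2,0,0,0,0]])

```text
clock: 19.0
tool_pos: [0.4879, 0.2751, 0.1468]
eef_rot: [-1.571, 0.0, 0.0]
ft_force: [-0.7, -0.1, -3.3]
opening: 0.0314
```

```bash
python3 - <<'E'
from h import *
st()
E
```

```text
t 19.0 p [487.9 275.1 146.8] zang 90.0 ydown [-3.e-04  0.e+00 -1.e+00] F [-0.7 -0.1 -3.3] M [-0.    0.05  0.02] op 31.4 q [-0.36  0.45 -0.25  1.87  0.15  0.83  0.88]
```

Request:
step_arm(rows=[[0,0.5,0,0,0,0],[0,1,0,0,0,0],[0,1.5,0,0,0,0],[0,2,0,0,0,0],[0,2.5,0,0,0,0],[0,3,0,0,0,0],[0,3.5,0,0,0,0],[0,4,0,0,0,0]])

```text
clock: 19.67
tool_pos: [0.4881, 0.2751, 0.1433]
eef_rot: [-1.571, 0.0, -0.0]
ft_force: [-2.5, -1.2, 1.4]
opening: 0.0311
```

```bash
python3 - <<'E'
from h import *
st()
E
```

```text
t 19.67 p [488.1 275.1 143.3] zang 89.99 ydown [-0.e+00  1.e-04 -1.e+00] F [-2.5 -1.2  1.4] M [-0.26  0.36 -0.01] op 31.1 q [-0.36  0.46 -0.25  1.88  0.15  0.83  0.88]
```

Contact at spacer underside ≈ 41.6 mm, which matches the carrier top, with 4.8 N. I'll push on.

Request:
step_arm(rows=[[0,0.6,0,0,0,0],[0,1.2,0,0,0,0],[0,1.8,0,0,0,0],[0,2.4,0,0,0,0],[0,3,0,0,0,0],[0,3.6,0,0,0,0],[0,4.2,0,0,0,0],[0,4.8,0,0,0,0]])

```text
clock: 20.33
tool_pos: [0.4882, 0.2752, 0.1386]
eef_rot: [-1.571, -0.0, -0.0]
ft_force: [-2.0, -2.0, 8.4]
opening: 0.031
```

```bash
python3 - <<'E'
from h import *
st();grab('wrist','w15');crop('w15',200,130,310,240,5)
E
```

```text
t 20.33 p [488.2 275.2 138.6] zang 90.0 ydown [ 2.e-04  1.e-04 -1.e+00] F [-2.  -2.   8.4] M [-0.56  0.64  0.02] op 31.0 q [-0.36  0.46 -0.25  1.88  0.15  0.82  0.88]
```

View pics/w15_c200_130.png

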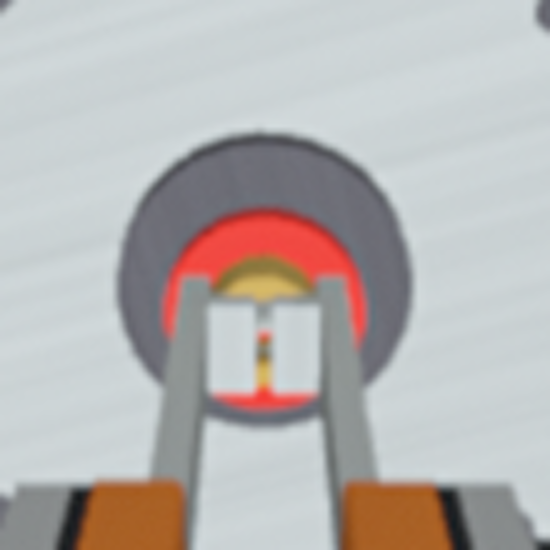

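The ring is over the pin and the carrier is well down. Net push is about 12 N with roughly 1 mm of travel expected to remain. I'll continue in small steps.

Request:
step_arm(rows=[[0,0.1,0,0,0,0],[0,0.2,0,0,0,0],[0,0.3,0,0,0,0],[0,0.4,0,0,0,0],[0,0.4,0,0,0,0],[0,0.4,0,0,0,0],[0,0.4,0,0,0,0],[0,0.4,0,0,0,0]])

```text
clock: 21.05
tool_pos: [0.4882, 0.2752, 0.1386]
eef_rot: [-1.571, -0.0, -0.0]
ft_force: [-1.3, -1.6, 6.2]
opening: 0.0312
```

```bash
python3 - <<'E'
from h import *
st()
E
```

```text
t 21.05 p [488.2 275.2 138.6] zang 89.99 ydown [ 3.e-04  1.e-04 -1.e+00] F [-1.3 -1.6  6.2] M [-0.48  0.68  0.03] op 31.2 q [-0.36  0.46 -0.25  1.88  0.15  0.82  0.88]
```

Request:
step_arm(rows=[[0,0.1,0,0,0,0],[0,0.2,0,0,0,0],[0,0.3,0,0,0,0],[0,0.4,0,0,0,0],[0,0.5,0,0,0,0],[0,0.6,0,0,0,0],[0,0.6,0,0,0,0],[0,0.6,0,0,0,0]])

```text
clock: 21.72
tool_pos: [0.4883, 0.2752, 0.1386]
eef_rot: [-1.571, -0.0, -0.001]
ft_force: [-2.7, -1.4, 8.3]
opening: 0.0315
```

```bash
python3 - <<'E'
from h import *
st()
E
```

```text
t 21.72 p [488.3 275.2 138.6] zang 89.99 ydown [ 5.e-04 -0.e+00 -1.e+00] F [-2.7 -1.4  8.3] M [-0.55  0.88  0.  ] op 31.5 q [-0.36  0.46 -0.25  1.88  0.15  0.82  0.88]
```

No motion at about 12 N suggests the hard stop. I'll relieve the small side load, keep pushing, and check the carrier height.

Request:
step_arm(rows=[[-0.2,0.4,-0.1,0,0,0],[-0.3,0.6,-0.1,0,0,0],[-0.3,0.6,-0.1,0,0,0],[-0.3,0.6,-0.1,0,0,0],[-0.3,0.6,-0.1,0,0,0],[-0.3,0.6,-0.1,0,0,0],[-0.3,0.6,-0.1,0,0,0],[-0.3,0.6,-0.1,0,0,0]])

```text
clock: 22.38
tool_pos: [0.4882, 0.2752, 0.1386]
eef_rot: [-1.571, -0.001, -0.001]
ft_force: [-3.0, -2.2, 7.3]
opening: 0.0313
```

```bash
python3 - <<'E'
from h import *
st();grab('wrist','w16');grab('scene','s16')
a=cv2.imread('pics/s16.png')[130:210,290:370]; cv2.imwrite('pics/s16c.png',cv2.resize(a,None,fx=7,fy=7,interpolation=cv2.INTER_CUBIC))
for f in ('w14','w15','w16'):
    p,d,tp,tr=load(f+'.npz'); C=cam('wrist',tp,tr); X=cloud(C,d)*1000
    hsv=cv2.cvtColor(p,cv2.COLOR_RGB2HSV); h,s,v=cv2.split(hsv); r=((h<7)|(h>172))&(s>150); r[:,:230]=0;r[:,280:]=0; r[185:]=0
    g=(s<40)&(v>180)&(np.abs(X[...,2]-15)<6)
    ring=X[162:,][0,255,2]
    # step top in tool frame
    print(f,'carrier z',np.median(X[r][:,2]).round(2),len(X[r]),'plate z',np.median(X[g][:,2]).round(2),'step tool y',(tp[2]*1000-np.median(X[195:205,244:250,2])).round(2),(tp[2]*1000-np.median(X[195:205,258:263,2])).round(2))
E
```

```text
t 22.38 p [488.2 275.2 138.6] zang 89.99 ydown [ 1.e-03  1.e-04 -1.e+00] F [-3.  -2.2  7.3] M [-0.62  0.84 -0.01] op 31.3 q [-0.36  0.46 -0.25  1.88  0.15  0.82  0.88]
w14 carrier z 41.04 417 plate z 15.14 step tool y 85.73 85.81
w15 carrier z 36.07 301 plate z 15.16 step tool y 85.64 85.86
w16 carrier z 35.95 302 plate z 15.16 step tool y 85.76 85.65
```

View pics/s16c.png

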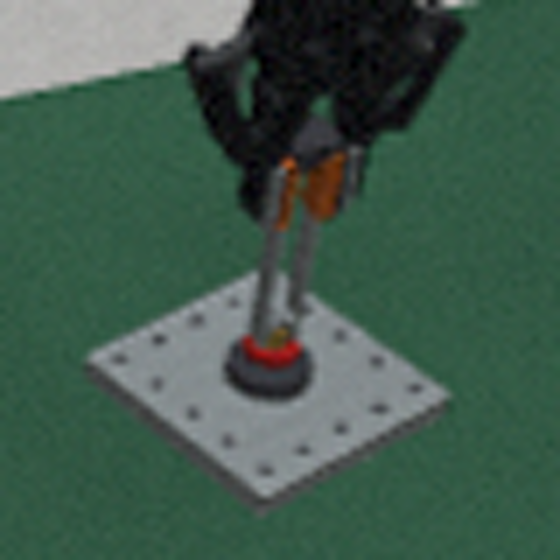

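Request:
step_arm(rows=[[-0.2,0.4,-0.1,0,0,0],[-0.3,0.6,-0.2,0,0,0],[-0.3,0.7,-0.2,0,0,0],[-0.3,0.8,-0.2,0,0,0],[-0.3,0.9,-0.2,0,0,0],[-0.3,0.9,-0.2,0,0,0],[-0.3,0.9,-0.2,0,0,0],[-0.3,0.9,-0.2,0,0,0]])

```text
clock: 23.15
tool_pos: [0.4882, 0.2752, 0.1385]
eef_rot: [-1.57, -0.001, -0.002]
ft_force: [-3.1, -1.8, 9.0]
opening: 0.0313
```

```bash
python3 - <<'E'
from h import *
st();grab('wrist','w17')
for f in ('w2','w13','w14','w15','w16','w17'):
    p,d,tp,tr=load(f+'.npz'); C=cam('wrist',tp,tr); X=cloud(C,d)*1000
    hsv=cv2.cvtColor(p,cv2.COLOR_RGB2HSV); h,s,v=cv2.split(hsv); r=((h<7)|(h>172))&(s>150); r[:,:230]=0;r[:,280:]=0; 
    if f!='w2': r[185:]=0
    r=cv2.erode(r.astype(np.uint8),np.ones((3,3)))>0
    g=(s<40)&(v>180)&(np.abs(X[...,2]-15)<6)
    # local plate reference near image column/row just above
    print(f,'carrier z',np.mean(X[r][:,2]).round(2),np.std(X[r][:,2]).round(2),r.sum(),'plate z',np.median(X[g][:,2]).round(2))
E
```

```text
t 23.15 p [488.2 275.2 138.5] zang 89.98 ydown [ 1.8e-03  3.0e-04 -1.0e+00] F [-3.1 -1.8  9. ] M [-0.65  0.96 -0.04] op 31.3 q [-0.36  0.46 -0.25  1.88  0.15  0.82  0.88]
w2 carrier z 42.09 17.47 354 plate z 15.1
w13 carrier z 43.88 26.0 472 plate z 15.12
w14 carrier z 44.19 26.59 308 plate z 15.14
w15 carrier z 37.23 15.73 199 plate z 15.16
w16 carrier z 36.02 0.64 200 plate z 15.15
w17 carrier z 37.19 15.93 194 plate z 15.14
```

Medians say the carrier moved 5.0–5.1 mm of 6 and there is about 3.5 N side load, so I can't yet be sure it is home. I'll unload slightly, re-square, re-centre and press again.

```bash
python3 - <<'E'
from h import *
plan([.4876,.2748,.1386],ang=90)
for f in ('w2','w13','w14','w15','w16','w17'):
    p,d,tp,tr=load(f+'.npz'); C=cam('wrist',tp,tr); X=cloud(C,d)*1000
    hsv=cv2.cvtColor(p,cv2.COLOR_RGB2HSV); h,s,v=cv2.split(hsv); r=((h<7)|(h>172))&(s>150); r[:,:230]=0;r[:,280:]=0; 
    if f!='w2': r[185:]=0
    r=cv2.erode(r.astype(np.uint8),np.ones((3,3)))>0; r&=(d>0)
    Z=X[r][:,2]; Z=Z[abs(Z-np.median(Z))<3]; g=(s<40)&(v>150)&(np.abs(X[...,2]-15)<4)&(d>0)
    print(f,Z.mean().round(2),(Z.std()/np.sqrt(len(Z))).round(2),X[g][:,2].mean().round(2))
E
```

```text
shift [-0.53 -0.05 -0.41] turn [-0.02 -0.01  0.1 ] n 0.7
w2 41.17 0.04 15.08
w13 41.19 0.03 15.12
w14 41.14 0.04 15.13
w15 36.11 0.04 15.15
w16 36.02 0.05 15.14
w17 36.04 0.04 15.14
```

Request:
step_arm(rows=[[-0.2,0,-0.2,0,0,0],[-0.5,0,-0.4,0,0,0.1],[-0.7,0,-0.4,0,0,0.1],[-0.7,0.3,-0.4,0,0,0.1],[-0.7,0.6,-0.4,0,0,0.1],[-0.7,0.9,-0.4,0,0,0.1],[-0.7,1,-0.4,0,0,0.1],[-0.7,1,-0.4,0,0,0.1]])

```text
clock: 23.87
tool_pos: [0.4881, 0.2751, 0.1386]
eef_rot: [-1.57, -0.001, -0.001]
ft_force: [-1.9, -1.3, 9.0]
opening: 0.0316
```

```bash
python3 - <<'E'
from h import *
st();plan([.4876,.2748,.1386],ang=90)
E
```

```text
t 23.87 p [488.1 275.1 138.6] zang 89.98 ydown [ 1.3e-03  9.0e-04 -1.0e+00] F [-1.9 -1.3  9. ] M [-0.46  0.66  0.02] op 31.6 q [-0.36  0.46 -0.25  1.88  0.15  0.82  0.88]
shift [-0.48 -0.04 -0.35] turn [-0.05 -0.02  0.08] n 0.6
```

Request:
step_arm(rows=[[-0.5,0.6,-0.3,0,0,0.1],[-0.8,1,-0.5,0,0,0.1],[-0.8,1.1,-0.5,0,0,0.1],[-0.8,1.2,-0.5,0,0,0.1],[-0.8,1.3,-0.5,0,0,0.1],[-0.8,1.4,-0.5,0,0,0.1],[-0.8,1.4,-0.5,0,0,0.1],[-0.8,1.4,-0.5,0,0,0.1]])

```text
clock: 24.53
tool_pos: [0.4881, 0.275, 0.1385]
eef_rot: [-1.569, -0.001, -0.001]
ft_force: [-2.0, -1.7, 11.4]
opening: 0.0316
```

```bash
python3 - <<'E'
from h import *
st();plan([.4876,.2748,.1386],ang=90)
E
```

```text
t 24.53 p [488.1 275.  138.5] zang 89.98 ydown [ 0.0014  0.0016 -1.    ] F [-2.  -1.7 11.4] M [-0.52  0.81 -0.02] op 31.6 q [-0.36  0.46 -0.25  1.88  0.15  0.81  0.88]
shift [-0.53 -0.09 -0.25] turn [-0.09 -0.02  0.08] n 0.6
```

```bash
python3 - <<'E'
from h import *
s=st();grab('wrist','w18');crop('w18',200,130,310,240,5)
for f in ('w2','w5','w14','w18'):
    p,d,tp,tr=load(f+'.npz'); C=cam('wrist',tp,tr); X=cloud(C,d)*1000
    hsv=cv2.cvtColor(p,cv2.COLOR_RGB2HSV); h,s,v=cv2.split(hsv)
    g=(h>60)&(h<90)&(s>70)&(abs(X[...,2])<6)&(d>0); gg=(s<40)&(v>150)&(np.abs(X[...,2]-15)<4)&(d>0)
    r=((h<7)|(h>172))&(s>150); r[:,:230]=0;r[:,280:]=0; r[185:]=0;r=cv2.erode(r.astype(np.uint8),np.ones((3,3)))>0; r&=(d>0)
    Z=X[r][:,2]; Z=Z[abs(Z-np.median(Z))<3] if len(Z) else Z
    print(f,'table',X[g][:,2].mean().round(2),'plate',X[gg][:,2].mean().round(2),'red',Z.mean().round(2) if len(Z) else '')
    dk=(s<70)&(v>70)&(v<140)&(X[...,2]>5)&(X[...,2]<60); dk[:,:215]=0;dk[:,295:]=0;dk[:140]=0;dk[230:]=0
    if f in('w14','w18'): print('dark z',np.percentile(X[dk][:,2],[5,25,50,75,95]).round(1))
E
```

```text
t 24.53 p [488.1 275.  138.5] zang 89.98 ydown [ 0.0014  0.0016 -1.    ] F [-2.  -1.7 11.4] M [-0.52  0.81 -0.02] op 31.6 q [-0.36  0.46 -0.25  1.88  0.15  0.81  0.88]
w2 table 0.73 plate 15.08 red 
w5 table 0.7 plate 13.18 red 
w14 table 0.75 plate 15.13 red 41.14
dark z [22.7 23.6 24.1 24.5 25.2]
w18 table 0.76 plate 15.13 red 36.07
dark z [22.6 23.6 24.  24.5 25.1]
```

View pics/w18_c200_130.png

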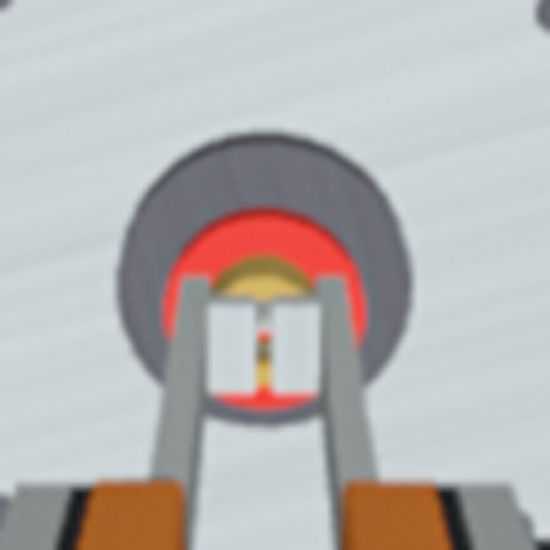

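```bash
python3 - <<'E'
from h import *
for f in('w14','w18'):
    z=np.load(f+'.npz'); d=z['d']; u=np.unique(d[150:170,240:265]); print(f,len(u),np.diff(u)[:10])
    p,d,tp,tr=load(f+'.npz'); C=cam('wrist',tp,tr); X=cloud(C,d)*1000
    print(X[172:182:3,240:268:6,2].round(1))
E
```

```text
w14 500 [9.24617052e-04 7.86781311e-05 7.45847821e-04 1.63659453e-04
 3.71485949e-05 2.21595168e-04 1.11356378e-04 1.11564994e-04
 1.10939145e-03 5.20944595e-05]
[[ 24.   41.4  40.8  41.   38.4]
 [ 40.9  40.8  42.4  40.7  41.1]
 [ 41.5 275.9  40.7  40.8  40.7]
 [ 41.7  41.9  55.8  40.7  41.7]]
w18 500 [2.3670775e-01 3.7343800e-04 5.8293343e-05 5.9875846e-04 9.9673867e-05
 6.5565109e-06 8.6620450e-05 1.1207163e-04 2.9206276e-06 1.2071431e-04]
[[24.  31.2 33.5 31.3 24.3]
 [29.5 35.8 35.4 36.2 32. ]
 [35.4 36.2 37.1 36.3 35.8]
 [35.9 35.6 39.6 36.6 35.6]]
```

```bash
python3 - <<'E'
from h import *
p,d,tp,tr=load('w18.npz'); c=env.calibration('wrist'); K=(c['fx'],c['fy'],c['cx'],c['cy']); T=c['T_tool_cam']; X=cloud((K,T[:3,:3],T[:3,3]),d)*1000
a=cv2.resize(cv2.imread('pics/w18.png')[178:215,235:272],None,fx=16,fy=16,interpolation=cv2.INTER_NEAREST); cv2.imwrite('pics/w18z.png',a)
for v in range(184,214): print(v,p[v,252].tolist(),p[v,253].tolist(),X[v,252].round(1),X[v,253].round(1))
E
```

```text
184 [153, 128, 67] [155, 129, 67] [-6.8 94.  -0.1] [-7.2 92.5  0.5]
185 [186, 158, 86] [187, 159, 87] [-7.3 89.9 -0.1] [-6.9 91.1  0.5]
186 [207, 178, 99] [208, 179, 100] [-6.1 91.4 -0.1] [-6.1 91.6  0.5]
187 [213, 184, 103] [213, 184, 102] [-6.  89.5 -0.1] [-5.4 91.4  0.5]
188 [212, 183, 103] [211, 182, 105] [-4.9 91.1 -0.1] [-5.2 89.9  0.5]
189 [201, 176, 116] [195, 173, 121] [-4.2 90.9 -0.1] [-3.9 91.8  0.5]
190 [169, 159, 137] [165, 159, 143] [-1.2 98.3 -0.1] [-1.2 98.3  0.6]
191 [145, 149, 147] [150, 156, 155] [-1.3 95.9 -0.1] [-1.1 96.5  0.6]
192 [145, 152, 152] [155, 161, 162] [-1.3 93.6 -0.1] [-0.9 94.8  0.6]
193 [158, 165, 164] [165, 173, 172] [-0.4 94.2 -0.1] [-0.8 93.   0.6]
194 [175, 184, 182] [180, 188, 187] [-0.5 91.5 -0.1] [-0.4 91.9  0.5]
195 [198, 190, 189] [200, 193, 193] [ 0.  91.1 -0.1] [ 0.5 92.6  0.6]
196 [221, 158, 156] [221, 162, 160] [ 4.700e+00  1.031e+02 -1.000e-01] [  4.6 102.7   0.6]
197 [206, 116, 95] [204, 124, 106] [ 4.900e+00  1.016e+02 -1.000e-01] [  4.7 101.    0.6]
198 [166, 115, 78] [167, 129, 100] [ 5.200e+00  1.001e+02 -1.000e-01] [ 4.6 98.5  0.
[... 427 characters left out ...]
82, 96] [213, 186, 117] [ 7.  90.8 -0.1] [ 6.9 90.5  0.6]
206 [220, 169, 90] [219, 170, 111] [ 7.6 90.6 -0.1] [ 7.7 90.9  0.6]
207 [234, 126, 73] [232, 133, 97] [ 1.290e+01  1.031e+02 -1.000e-01] [ 13.  103.3   0.6]
208 [240, 75, 56] [239, 87, 74] [ 1.360e+01  1.027e+02 -1.000e-01] [ 14.  103.9   0.6]
209 [242, 62, 54] [242, 66, 60] [ 1.380e+01  1.014e+02 -1.000e-01] [ 14.1 102.2   0.6]
210 [239, 71, 65] [239, 72, 66] [ 1.480e+01  1.022e+02 -1.000e-01] [ 15.1 102.8   0.6]
211 [207, 91, 94] [207, 92, 94] [ 20.1 113.9  -0.2] [ 19.7 112.9   0.6]
212 [145, 106, 113] [144, 106, 114] [ 21.2 114.7  -0.2] [ 21.3 114.9   0.6]
213 [106, 108, 117] [105, 107, 117] [ 22.  114.6  -0.2] [ 21.7 113.8   0.6]
```

View pics/w18z.png

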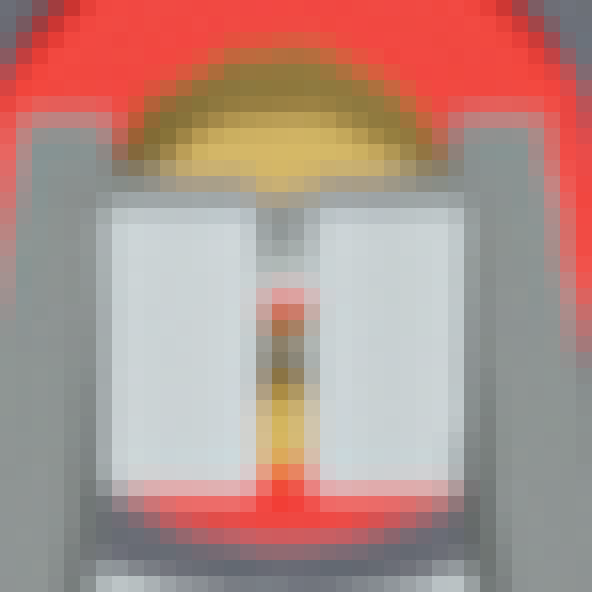

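Through the slit between the steps the pin tip shows at tool y ≈ 91.1, level with the spacer top (90.9), and red behind it at ≈ 102.8. So the tip stands about 11.5 mm above the carrier, against a nominal 11 at home and 5 raised. There was also no motion at 15 N, so the carrier is on its stop. I'll set the push to 12 N and hold.

Request:
step_arm(rows=[[-0.5,0.9,-0.3,0,0,0.1],[-0.5,0.9,-0.3,0,0,0.1],[-0.5,0.9,-0.3,0,0,0.1],[-0.5,0.9,-0.3,0,0,0.1],[-0.5,0.9,-0.3,0,0,0.1],[-0.5,0.9,-0.3,0,0,0.1],[-0.5,0.9,-0.3,0,0,0.1],[-0.5,0.9,-0.3,0,0,0.1]])

```text
clock: 25.25
tool_pos: [0.4882, 0.275, 0.1386]
eef_rot: [-1.569, -0.0, -0.001]
ft_force: [-2.7, -0.9, 9.3]
opening: 0.0314
```

```bash
python3 - <<'E'
from h import *
st()
E
```

```text
t 25.25 p [488.2 275.  138.6] zang 89.97 ydown [ 8.e-04  2.e-03 -1.e+00] F [-2.7 -0.9  9.3] M [-0.5   0.66 -0.06] op 31.4 q [-0.36  0.46 -0.25  1.88  0.15  0.82  0.88]
```

Request:
step_arm(rows=[[-0.3,0.85,-0.2,0,0,0],[-0.3,0.85,-0.2,0,0,0],[-0.3,0.85,-0.2,0,0,0],[-0.3,0.85,-0.2,0,0,0],[-0.3,0.85,-0.2,0,0,0],[-0.3,0.85,-0.2,0,0,0],[-0.3,0.85,-0.2,0,0,0],[-0.3,0.85,-0.2,0,0,0]])

```text
clock: 25.92
tool_pos: [0.4881, 0.275, 0.1385]
eef_rot: [-1.569, -0.001, -0.001]
ft_force: [-2.5, -1.7, 9.6]
opening: 0.0315
```

```bash
python3 - <<'E'
from h import *
st();plan([.4882,.275,.1386],ang=90)
E
```

```text
t 25.92 p [488.1 275.  138.5] zang 89.98 ydown [ 0.0014  0.0022 -1.    ] F [-2.5 -1.7  9.6] M [-0.52  0.84  0.01] op 31.5 q [-0.36  0.46 -0.25  1.88  0.15  0.81  0.88]
shift [ 0.07 -0.06 -0.02] turn [-0.13 -0.02  0.08] n 0.1
```

Held ~12–13 N for over 1.3 s. Unloading, then opening the jaws to the carrying width.

Request:
step_arm(rows=[[0,0.5,0,-0.1,0,0.1],[0,0.2,0,-0.1,0,0.1],[0,0,0,-0.1,0,0.1],[0,0,0,-0.1,0,0.1],[0,0,0,-0.1,0,0.1],[0,0,0,-0.1,0,0.1],[0,0,0,-0.1,0,0.1],[0,0,0,-0.1,0,0.1]])

```text
clock: 26.58
tool_pos: [0.4882, 0.2751, 0.1386]
eef_rot: [-1.57, 0.001, -0.0]
ft_force: [-2.4, -0.5, 5.3]
opening: 0.0313
```

Request:
step_arm(rows=[[0,0,0,0,0,0],[0,0,0,0,0,0],[0,0,0,0,0,0],[0,0,0,0,0,0],[0,0,0,0,0,0],[0,0,0,0,0,0],[0,0,0,0,0,0],[0,0,0,0,0,0]], hand=-0.08)

```text
clock: 27.25
tool_pos: [0.4881, 0.275, 0.1385]
eef_rot: [-1.57, 0.001, -0.0]
ft_force: [-0.2, 0.5, -3.7]
opening: 0.0393
```

```bash
python3 - <<'E'
from h import *
st();grab('wrist','w19');crop('w19',200,130,310,240,5);plan([.4881,.275,.18],ang=90)
E
```

```text
t 27.25 p [488.1 275.  138.5] zang 89.97 ydown [-3.e-04  5.e-04 -1.e+00] F [-0.2  0.5 -3.7] M [-0.01  0.01 -0.03] op 39.3 q [-0.36  0.46 -0.25  1.88  0.15  0.82  0.88]
shift [ -0.05 -41.45  -0.07] turn [-0.03 -0.02 -0.01] n 41.4
```

View pics/w19_c200_130.png

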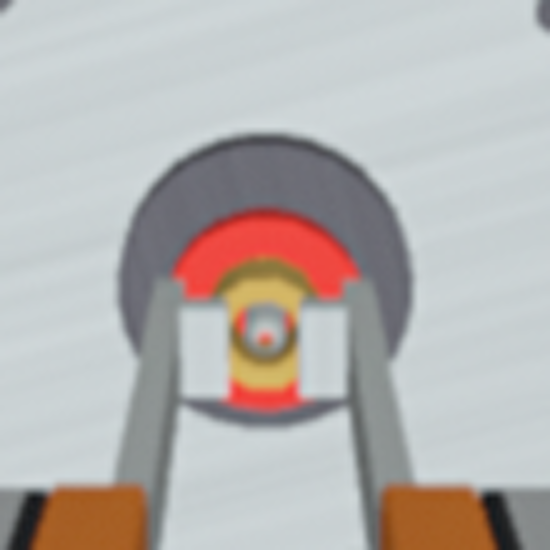

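The jaws are open, and the ring sits on the carrier with the pin centred at w19 px (253,196). Lifting clear.

Request:
step_arm(rows=[[0,-2,0,0,0,0],[0,-5,0,0,0,0],[0,-9,0,0,0,0],[0,-14,0,0,0,0],[0,-20,0,0,0,0],[0,-27,0,0,0,0],[0,-34,0,0,0,0],[0,-42,0,0,0,0]])

```text
clock: 27.97
tool_pos: [0.4882, 0.2751, 0.1814]
eef_rot: [-1.57, 0.0, -0.0]
ft_force: [1.0, 0.9, -4.0]
opening: 0.0394
```

Request:
step_arm(rows=[[0,-8,0,0,0,0],[0,-18,0,0,0,0],[0,-28,0,0,0,0],[0,-38,0,0,0,0],[0,-48,0,0,0,0],[0,-56,0,0,0,0],[0,-58,0,0,0,0],[0,-58,0,0,0,0]])

```text
clock: 28.63
tool_pos: [0.4886, 0.2753, 0.2404]
eef_rot: [-1.569, -0.001, -0.002]
ft_force: [0.7, 0.9, -3.6]
opening: 0.0393
```

```bash
python3 - <<'E'
from h import *
st();p,d,s=grab('wrist','w20');crop('w20',200,110,310,220,5)
tp,tr=s['tool_pos'],s['eef_rot'];C=cam('wrist',tp,tr); X=cloud(C,d)*1000
hsv=cv2.cvtColor(p,cv2.COLOR_RGB2HSV); h,s,v=cv2.split(hsv)
r=((h<7)|(h>172))&(s>150); r[:,:230]=0;r[:,280:]=0;r=cv2.erode(r.astype(np.uint8),np.ones((3,3)))>0;r&=(X[...,2]<60)&(X[...,2]>10)
b=(h>18)&(h<30)&(s>60)&(v>180)&(X[...,2]<60)&(X[...,2]>10)
gg=(s<40)&(v>150)&(np.abs(X[...,2]-15)<4)
print('red',np.median(X[r][:,2]),r.sum(),'brass',np.median(X[b][:,2]),b.sum(),'plate',np.median(X[gg][:,2]))
c=env.calibration('wrist');T=c['T_tool_cam'];Xt=cloud(((c['fx'],c['fy'],c['cx'],c['cy']),T[:3,:3],T[:3,3]),d)*1000
g=(s<60)&(Xt[...,1]>80)&(Xt[...,1]<90)&(abs(Xt[...,0])<8); print('step y',np.median(Xt[g][:,1]),'x',np.percentile(Xt[g][:,0],[2,98]))
L=Xt[(s<60)&(Xt[...,1]>40)&(Xt[...,1]<80)&(abs(Xt[...,0])<9)]; print('leg z',L[:,2].min(),L[:,2].max(),'x',np.percentile(L[:,0],[2,98]))
plan([.5366,-.2616,.24],ang=67.61)
E
```

```text
t 28.63 p [488.6 275.3 240.4] zang 89.98 ydown [ 0.0015  0.0014 -1.    ] F [ 0.7  0.9 -3.6] M [-0.03  0.03 -0.04] op 39.3 q [-0.34  0.34 -0.27  1.8   0.1   1.02  0.92]
red 36.02172992276726 165 brass 48.02954329673093 110 plate 15.109481867724483
step y 84.76447333133586 x [-4.97456836  6.82113405]
leg z -14.588830567096167 14.871280735236402 x [-5.06835145  6.07134635]
shift [  48.61   -0.81 -536.62] turn [-5.000e-02  2.236e+01  1.000e-02] n 538.8
```

View pics/w20_c200_110.png

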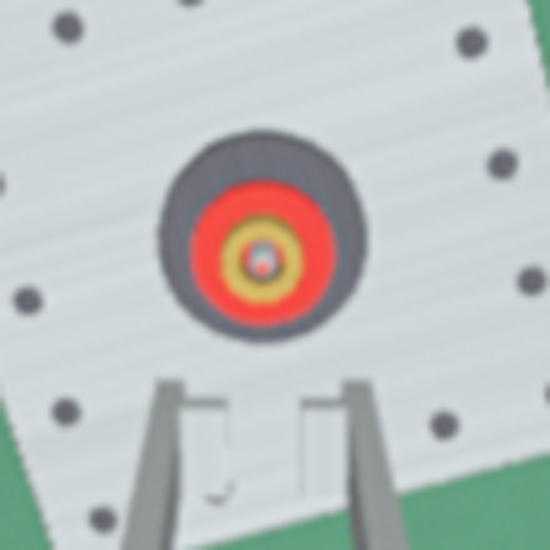

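The spacer sits flat, 12.0 mm above the carrier top in depth. One more check of pin tip height against the spacer top, from this view.

```bash
python3 - <<'E'
from h import *
for f,(u0,v0) in (('w20',(252,162)),('w19',(253,196)),('w2',(258,215)),('w13',(254,178))):
    p,d,tp,tr=load(f+'.npz'); X=cloud(cam('wrist',tp,tr),d)*1000
    print(f);print(X[v0-4:v0+5,u0-3:u0+4,2].round(1))
E
```

```text
w20
[[47.4 36.1 37.2 38.8 40.1 37.2 48.6]
 [35.5 41.5 43.8 43.  43.4 42.1 36.5]
 [36.2 44.8 45.6 45.5 45.2 44.1 39.1]
 [36.3 44.2 47.  46.9 48.  46.4 45. ]
 [36.  45.5 46.9 36.1 36.8 45.9 44.8]
 [38.3 45.6 46.  35.9 36.5 46.1 43.7]
 [43.6 43.9 46.3 45.2 45.6 44.5 42.6]
 [46.5 44.8 42.9 42.6 43.6 42.7 46.5]
 [49.1 47.3 48.1 47.4 47.9 46.3 47.5]]
w19
[[42.2 43.8 44.7 44.9 44.8 42.9 41.1]
 [43.9 44.1 45.2 45.3 44.3 44.7 43.4]
 [44.9 44.7 46.3 45.8 45.8 44.4 44.3]
 [46.3 46.  45.8 47.1 46.1 45.4 45.2]
 [45.9 46.6 36.6 36.  46.7 46.6 45.7]
 [46.6 47.  36.6 36.3 35.7 46.5 46. ]
 [45.9 46.5 38.3 38.7 38.4 47.7 44.6]
 [44.8 46.5 47.1 46.3 46.9 44.6 43.2]
 [43.1 44.1 44.9 45.1 45.  43.6 44.8]]
w2
[[41.5 41.9 40.4 40.7 41.8 42.1 40.6]
 [41.5 41.8 40.  40.9 41.8 42.5 41.5]
 [40.4 41.  44.2 41.8 42.4 41.9 40.8]
 [42.  43.5 44.8 45.8 45.  44.3 41.7]
 [41.2 44.1 46.1 47.4 46.4 45.8 41.7]
 [41.9 46.1 45.7 41.  41.7 46.4 43.2]
 [40.5 45.6 47.5 40.9 40.8 46.  40.4]
 [41.  40.9 43.9 45.6 45.3 41.8 40. ]
 [40.5 40.7 41.  41.1 40.8 41.6 42. ]]
w13
[[ 41.5  40.8  41.9  42.2  40.4  39.7  41.2]
 [ 41.8  42.1  41.7  41.1  41.2  40.9  41.4]
 [ 40.5 295.1  43.5  43.4  41.1  40.9  41. ]
 [ 42.   44.4  44.3  45.1  44.6  43.3  40.5]
 [ 45.2  44.9  45.9  46.   45.7  45.2  43.9]
 [ 45.9  46.3  46.9  46.1  46.4  46.3  44.2]
 [ 46.1  46.8  40.2  42.   46.8  45.7  45.3]
 [ 75.2  74.5  75.5  74.8  74.7  74.1  44.8]
 [ 77.8  77.5  76.9  76.8  78.1  76.9  76.6]]
```

Pin rim at 47.0 against carrier 36.0 gives 11.0 mm, exactly the home value. Spacer top minus rim is 1.0 mm, also as nominal. Fully home is confirmed, so I'll take the tongs back to their stand.

Request:
step_arm(rows=[[2,0,-28,0,1,0],[5,0,-64,0,3,0],[9,0,-102,0,5,0],[12,0,-140,0,7,0],[16,0,-178,0,9,0],[19,0,-216,0,11,0],[23,0,-254,0,13,0],[26,0,-290,0,15,0]])

```text
clock: 29.35
tool_pos: [0.5135, -0.0173, 0.2388]
eef_rot: [-1.56, 0.208, -0.207]
ft_force: [0.4, 0.1, -3.3]
opening: 0.0393
```

```bash
python3 - <<'E'
from h import *
st();plan([.5366,-.2616,.22],ang=67.61)
E
```

```text
t 29.35 p [513.5 -17.3 238.8] zang 74.85 ydown [-7.e-04  5.e-04 -1.e+00] F [ 0.4  0.1 -3.3] M [-0.05 -0.12  0.02] op 39.3 q [ 0.05  0.25 -0.08  1.91  0.02  0.98  1.27]
shift [  86.15   18.66 -229.81] turn [-0.01  7.24 -0.05] n 246.1
```

Request:
step_arm(rows=[[11,0,-30,0,2,0],[24,0,-64,0,4,0],[38,0,-100,0,6,0],[51,0,-136,0,7.2,0],[64,4,-172,0,7.2,0],[77,10,-206,0,7.2,0],[86,16,-230,0,7.2,0],[86,18.6,-230,0,7.2,0]])

```text
clock: 30.02
tool_pos: [0.5341, -0.2699, 0.2184]
eef_rot: [-1.552, 0.315, -0.312]
ft_force: [-0.7, -1.7, -4.1]
opening: 0.039
```

```bash
python3 - <<'E'
from h import *
st();plan([.5366,-.2616,.190],ang=67.61)
E
```

```text
t 30.02 p [ 534.1 -269.9  218.4] zang 67.13 ydown [-0.0031 -0.0038 -1.    ] F [-0.7 -1.7 -4.1] M [-0.09  0.03  0.04] op 39.0 q [ 0.37  0.41  0.07  1.73 -0.03  1.    1.62]
shift [-0.94 28.35  8.77] turn [ 0.27 -0.48 -0.08] n 29.7
```

Request:
step_arm(rows=[[0,3,3,0.1,-0.2,0],[-0.9,6,8.8,0.3,-0.5,-0.1],[-0.9,10,8.8,0.3,-0.5,-0.1],[-0.9,15,8.8,0.3,-0.5,-0.1],[-0.9,20,8.8,0.3,-0.5,-0.1],[-0.9,25,8.8,0.3,-0.5,-0.1],[-0.9,28,8.8,0.3,-0.5,-0.1],[-0.9,28,8.8,0.3,-0.5,-0.1]])

```text
clock: 30.68
tool_pos: [0.5361, -0.2611, 0.1894]
eef_rot: [-1.548, 0.307, -0.305]
ft_force: [-0.0, 0.7, -3.4]
opening: 0.0392
```

```bash
python3 - <<'E'
from h import *
st();plan([.5366,-.2616,.175],ang=67.61);p,d,s=grab('wrist','w21');crop('w21',180,120,330,270,4)
E
```

```text
t 30.68 p [ 536.1 -261.1  189.4] zang 67.66 ydown [-9.e-04  9.e-04 -1.e+00] F [-0.   0.7 -3.4] M [-0.03  0.04  0.03] op 39.2 q [ 0.36  0.44  0.06  1.76 -0.03  0.94  1.62]
shift [ 0.65 14.43 -0.32] turn [-0.03  0.05 -0.07] n 14.4
```

View pics/w21_c180_120.png

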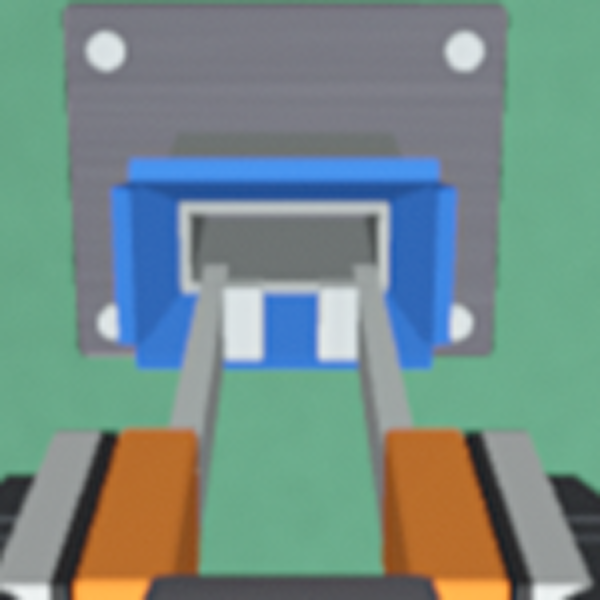

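The jaws hang over the dark stand's blue mouth, lined up with the well. Easing in.

Request:
step_arm(rows=[[0.6,2,-0.3,0,0,0],[0.6,5,-0.3,0,0,0],[0.6,8,-0.3,0,0,0],[0.6,11,-0.3,0,0,0],[0.6,14,-0.3,0,0,0],[0.6,17,-0.3,0,0,0],[0.6,20,-0.3,0,0,0],[0.6,23,-0.3,0,0,0]])

```text
clock: 31.4
tool_pos: [0.5368, -0.2618, 0.1666]
eef_rot: [-1.548, 0.306, -0.306]
ft_force: [-0.2, -0.2, -3.3]
opening: 0.0393
```

```bash
python3 - <<'E'
from h import *
st();plan([.5366,-.2616,.150],ang=67.61)
E
```

```text
t 31.4 p [ 536.8 -261.8  166.6] zang 67.64 ydown [-3.e-04  7.e-04 -1.e+00] F [-0.2 -0.2 -3.3] M [-0.04  0.03  0.02] op 39.3 q [ 0.37  0.47  0.06  1.78 -0.03  0.9   1.62]
shift [-0.24 16.56  0.08] turn [-0.03  0.03 -0.03] n 16.6
```

Request:
step_arm(rows=[[-0.2,2,0.1,0,0,0],[-0.2,4,0.1,0,0,0],[-0.2,6,0.1,0,0,0],[-0.2,8,0.1,0,0,0],[-0.2,10,0.1,0,0,0],[-0.2,12,0.1,0,0,0],[-0.2,14,0.1,0,0,0],[-0.2,16,0.1,0,0,0]])

```text
clock: 32.07
tool_pos: [0.5366, -0.2616, 0.1504]
eef_rot: [-1.548, 0.306, -0.306]
ft_force: [-0.3, -0.7, -3.5]
opening: 0.0394
```

```bash
python3 - <<'E'
from h import *
st();plan([.5366,-.2616,.130],ang=67.61);p,d,s=grab('wrist','w22');crop('w22',180,120,330,270,4)
E
```

```text
t 32.07 p [ 536.6 -261.6  150.4] zang 67.65 ydown [-4.e-04  7.e-04 -1.e+00] F [-0.3 -0.7 -3.5] M [-0.07 -0.    0.01] op 39.4 q [ 0.37  0.49  0.06  1.79 -0.04  0.87  1.62]
shift [-2.000e-02  2.037e+01 -0.000e+00] turn [-0.03  0.04 -0.04] n 20.4
```

View pics/w22_c180_120.png

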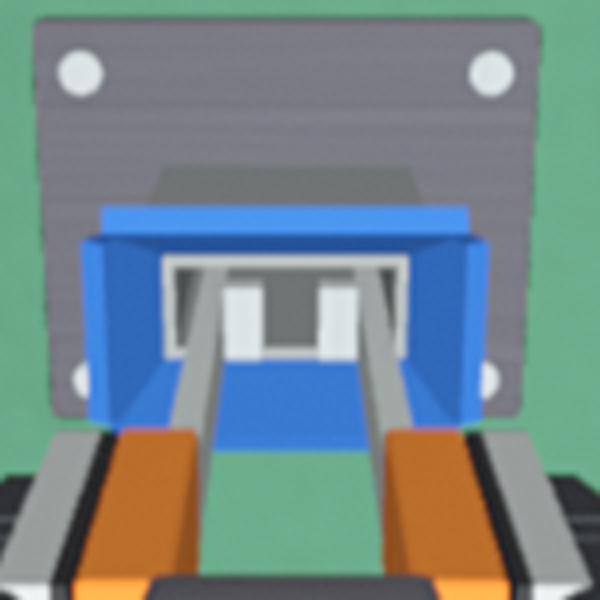

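The tips are inside the well, centred, with no side force. Continuing down.

Request:
step_arm(rows=[[0,3,0,0,0,0],[0,6,0,0,0,0],[0,9,0,0,0,0],[0,12,0,0,0,0],[0,15,0,0,0,0],[0,18,0,0,0,0],[0,21,0,0,0,0],[0,24,0,0,0,0]])

```text
clock: 32.78
tool_pos: [0.5364, -0.2615, 0.1256]
eef_rot: [-1.548, 0.307, -0.305]
ft_force: [0.1, -0.2, -2.7]
opening: 0.0396
```

```bash
python3 - <<'E'
from h import *
st();plan([.5366,-.2616,.1095],ang=67.61)
E
```

```text
t 32.78 p [ 536.4 -261.5  125.6] zang 67.65 ydown [-9.e-04  1.e-03 -1.e+00] F [ 0.1 -0.2 -2.7] M [0.01 0.02 0.  ] op 39.6 q [ 0.37  0.52  0.05  1.8  -0.04  0.82  1.62]
shift [ 0.25 16.13 -0.06] turn [-0.03  0.04 -0.07] n 16.1
```

Request:
step_arm(rows=[[0.2,2,0,0,0,0],[0.2,4,0,0,0,0],[0.2,6,0,0,0,0],[0.2,8,0,0,0,0],[0.2,10,0,0,0,0],[0.2,12,0,0,0,0],[0.2,14,0,0,0,0],[0.2,15.5,0,0,0,0]])

```text
clock: 33.45
tool_pos: [0.5365, -0.2615, 0.1099]
eef_rot: [-1.548, 0.307, -0.305]
ft_force: [-0.4, -0.4, -3.5]
opening: 0.0393
```

```bash
python3 - <<'E'
from h import *
st()
E
```

```text
t 33.45 p [ 536.5 -261.5  109.9] zang 67.64 ydown [-0.0011  0.001  -1.    ] F [-0.4 -0.4 -3.5] M [-0.01  0.01 -0.03] op 39.3 q [ 0.37  0.55  0.05  1.81 -0.04  0.79  1.62]
```

Floor contact is expected near 0.1077. Feeling for it.

Request:
step_arm(rows=[[0,0.4,0,0,0,0],[0,0.8,0,0,0,0],[0,1.2,0,0,0,0],[0,1.6,0,0,0,0],[0,2,0,0,0,0],[0,2.3,0,0,0,0],[0,2.5,0,0,0,0],[0,2.5,0,0,0,0]])

```text
clock: 34.12
tool_pos: [0.5369, -0.2617, 0.108]
eef_rot: [-1.548, 0.306, -0.306]
ft_force: [-0.8, -0.8, 2.1]
opening: 0.0394
```

```bash
python3 - <<'E'
from h import *
st()
E
```

```text
t 34.12 p [ 536.9 -261.7  108. ] zang 67.64 ydown [-2.e-04  6.e-04 -1.e+00] F [-0.8 -0.8  2.1] M [ 0.11  0.3  -0.01] op 39.4 q [ 0.37  0.55  0.05  1.81 -0.04  0.79  1.62]
```

Tips on the floor at 0.108. Opening.

Request:
step_arm(rows=[[0,0,0,0,0,0],[0,0,0,0,0,0],[0,0,0,0,0,0],[0,0,0,0,0,0],[0,0,0,0,0,0],[0,0,0,0,0,0],[0,0,0,0,0,0],[0,0,0,0,0,0]], hand=0.6)

```text
clock: 34.78
tool_pos: [0.5369, -0.2617, 0.108]
eef_rot: [-1.548, 0.306, -0.306]
ft_force: [0.3, -0.3, -0.8]
opening: 0.0685
```

Request:
step_arm(rows=[[0,-3,0,0,0,0],[0,-8,0,0,0,0],[0,-16,0,0,0,0],[0,-28,0,0,0,0],[0,-42,0,0,0,0],[0,-58,0,0,0,0],[0,-74,0,0,0,0],[0,-90,0,0,0,0]])

```text
clock: 35.45
tool_pos: [0.5372, -0.2619, 0.2002]
eef_rot: [-1.549, 0.305, -0.307]
ft_force: [0.6, 0.3, -0.1]
opening: 0.0681
```

Request:
step_arm(rows=[[0,-10,0,0,0,0],[0,-25,0,0,0,0],[-20,-45,0,0,0,0],[-40,-60,0,0,0,0],[-40,-80,0,0,0,0],[-40,-80,0,0,0,0],[-40,-80,0,0,0,0],[-40,-80,0,0,0,0]])

```text
clock: 36.12
tool_pos: [0.5002, -0.2467, 0.2803]
eef_rot: [-1.549, 0.305, -0.307]
ft_force: [-1.1, 0.4, 0.0]
opening: 0.0682
```

```bash
python3 - <<'E'
from h import *
st();grab('wrist','w23');grab('scene','s23');grab('top','t23')
E
```

```text
t 36.12 p [ 500.2 -246.7  280.3] zang 67.64 ydown [ 1.7e-03 -1.0e-04 -1.0e+00] F [-1.1  0.4  0. ] M [-0.02  0.01  0.04] op 68.2 q [ 0.36  0.28  0.06  1.77 -0.02  1.09  1.61]
```

View pics/w23.png

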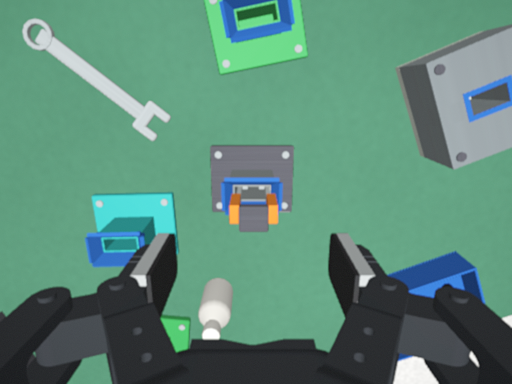

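View pics/s23.png

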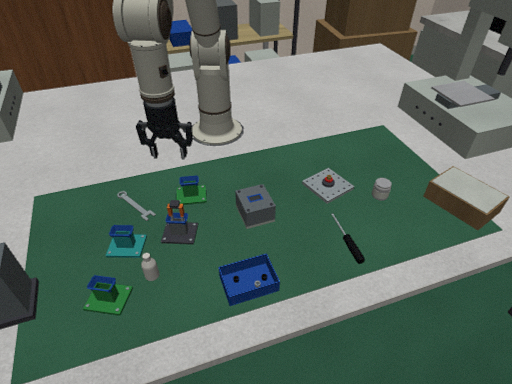

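The tongs are upright in the dark stand at w23 px (253,205), the spacer is on the red carrier at scene px (328,181), and everything else is unmoved. Quick pad-height check, then hand in.

```bash
python3 - <<'E'
from h import *
p,d,tp,tr=load('w23.npz'); C=cam('wrist',tp,tr); X=cloud(C,d)
h,s,v=cv2.split(cv2.cvtColor(p,cv2.COLOR_RGB2HSV)); m=((h>8)&(h<24)&(s>140)&(v>215)).astype(np.uint8)
k,l,stt,c=cv2.connectedComponentsWithStats(m)
for i in range(1,k):
    if stt[i,4]>40: print(c[i].round(1),np.median(X[l==i],0).round(4))
st(); print(env.sign_off())
E
```

```text
[234.  213.9] [ 0.5315 -0.2765  0.1211]
[272.7 214.2] [ 0.5451 -0.2444  0.121 ]
t 36.27 p [ 499.8 -246.5  279.1] zang 67.64 ydown [-6.e-04  8.e-04 -1.e+00] F [0.1 0.9 0.4] M [0.05 0.03 0.05] op 68.6 q [ 0.36  0.28  0.06  1.77 -0.02  1.09  1.61]
the job is handed in; nothing more can be done
None
```

The job is done and was handed in at 36.3 s of the 72 s allowed. I used the tongs to lift the spacer out of the pocket and slide it over the pin. I then pressed it down with the carrier, let it go, and stood the tongs back in the well of their dark stand.

**Push:** I worked the force out as the wrist reading plus the tongs' weight. It stayed at about 12–13 N for more than 1.3 s. The highest reading I saw was about 15 N, in one earlier press to check for the stop, but force was only read at the end of each move.

**Last checks:**
- The spacer sits flat on the carrier, with its top 12.0 mm above the carrier's.
- The pin's rim is 11.0 mm above the carrier, which is the nominal value for fully home.
- The carrier did not move at 15 N, so I took it to be on its hard stop.
- The tongs are upright, with their pads at the starting height (121 mm) and within about 2 mm of where they began. The other objects look unmoved in the scene picture.

**Disagreements:**
- By depth, the carrier moved only about 5.1 mm, not 6. I went by the stop and the pin height, which both say it is home.
- The fingers read 31–31.6 mm with the spacer gripped, where about 34 mm was expected. Pictures confirmed the spacer was held.
- There was a side load of about 3 N during the press, which disappeared on release.

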